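# Open the relay test bed, load it, close and pin its guard, start the test

## Robot

A 7-joint arm with a two-finger parallel gripper is mounted at the origin on the work surface. World frame = base frame: x ahead of the robot, y to its left, z up, the work surface at z = 0. Lengths are in m, angles in rad, forces in N, time in s.
With the tool pointing down it reaches from about 0.4 to 0.925 m from the base axis. Payload 5.6 kg.
Tool frame: the origin (TCP) lies midway between the tips of the shut fingers; the grasp point (between the pads) lies arm.tcp_to_grasp behind it (arm.tcp_to_grasp is the distance from the TCP to the grasp point, in m); z points along the fingers, y is the line along which they close (so a half turn about z gives the same grasp; the last joint's range is limited). The gripper opens to 85 mm and grips with 20 to 120 N. Pads are 22 mm wide; open, the fingers measure 114 mm over their backs; the gripper's body (76 mm by 85 mm) begins 54 mm behind the grasp point. The pads swing forward as they close: fully open they stand 13 mm farther back than shut.
Start: joints at [1.255, 0.468, -0.012, 1.603, 0.006, 1.071, -0.056], TCP at [0.175, -0.626, 0.231] pointing down, gripper open.
Joint ranges: [-2.53, 2.53], [-0.31, 2.02], [-1.57, 1.55], [0.28, 2.44], [-1.29, 4.43], [0.15, 1.84], [-2.92, 2.92]. Speed limits (rad/s): [2.57, 2.57, 3.14, 3.14, 3.14, 3.14, 3.14].

## Interface

Orientations are given as a unit quaternion [w, x, y, z].
In Python, from cell import get_obs, viewer, hand_in, arm gives the robot as it stands. The module is installed in compiled form; this text tells all that it offers.
- The arm moves only by the tool carry_out, never from a script. Its argument "increments" is a list of rows, each an object of numbers: "tx", "ty", "tz": the shift along the tool's x, y, z in cm; "spin": the turn about the tool's z in degrees. A call has 1 to 12 rows; each row is the pose to reach, as a shift and turn from the pose commanded when the call began, along the tool's axes at that moment; what a row does not reach only later rows make up. A row lasts 1/8 s, in which the tool goes at most 62.5 mm and 10.7 degrees, less where a joint would pass 70% of its speed; a pose out of reach is approached as far as the arm can. A call with a gripper value outside its range is refused whole. "fingers" is the closure in counts, from 0 (fully open) to 255 (shut), set as the call begins (left out, the last holds). The fingers move at their own pace and stop on an object; "squeeze" is the grip in N (left out, the last holds). Time passes only in rows, so rows that repeat a pose let the fingers close. It gives the time, the measured TCP pose, the force, the opening and the grip force at its end, in the units of the state.
- get_obs(): the state, without advancing time (a new reading comes with each control period).
- viewer.grab_frame(name): name is "side" or "top" or "wrist"; returns a dict with "pixels" (420x560x3 uint8, red, green, blue), "mtx" (3x3 intrinsics, pixels), "world_to_cam" (4x4, takes a point from world to camera coordinates). Camera axes: x right, y up, looking along -z (the intrinsics and any distortion apply to the point x, -y, -z); pixel columns grow to the right and rows downward; lengths in m; the calibration is good to about 2 mm. A picture is of the moment at which its call begins. There is no depth.
- hand_in(): hands the job in; it is judged then, once.
The state is a dict: "clock": time; "q": joint angles; "joint_velocities": joint speeds; "tau": joint torques, N m; "ee_pos": TCP position; "ee_rot": TCP orientation; "ft_force": force on the tool from outside, world axes, zero at the start; "wrist_torque": the same for the moment, N m; "width": finger opening in m; "grip_force": force on a finger pad.
Only numpy, scipy, OpenCV 4.12 (cv2) and the standard library are available. Lean on these libraries where they do the work, as an engineer would, in place of code of your own. Each camera call takes 0.05 s, during which the arm holds its last target. There are 200 camera calls.

## Task

Open the relay test bed: draw its lock pin and stand it in the wooden rest, lift the guard off onto the bench (it is clear on the robot's right), and load every relay into the bed, one upright in each pocket and fully home. Then set the guard back over them inside its curbs so that its tab holds the interlock lever down, and drop the lock pin all the way through the guard's ear into the lug. Only then throw the test switch all the way over, and leave the other things on the bench where they are.

Things in the scene. Friction and masses are not known exactly. Their poses are not given: they have to be found in the camera images.
- relay0: Plug-in relay, 40 (its x) x 34 (its y) x 55 mm tall, 150 g, white housing on a heavy black base, stands upright loose on the bench; origin at the centre of its underside. Three or four of the four relays are present, all alike; any relay may go in any pocket, either way round.
- relay1: Plug-in relay, 40 (its x) x 34 (its y) x 55 mm tall, 150 g, white housing on a heavy black base, stands upright loose on the bench; origin at the centre of its underside. Three or four of the four relays are present, all alike; any relay may go in any pocket, either way round.
- relay2: Plug-in relay, 40 (its x) x 34 (its y) x 55 mm tall, 150 g, white housing on a heavy black base, stands upright loose on the bench; origin at the centre of its underside. Three or four of the four relays are present, all alike; any relay may go in any pocket, either way round.
- relay3: Plug-in relay, 40 (its x) x 34 (its y) x 55 mm tall, 150 g, white housing on a heavy black base, stands upright loose on the bench; origin at the centre of its underside. Three or four of the four relays are present, all alike; any relay may go in any pocket, either way round.
- testbed: Fixed grey test bed: plate 130 (x) x 300 mm (y -194 to +106), top 20 mm above the bench; pockets in a row along y; steel lug with pin hole at +y; limit switch at -y; flared curbs (20 mm high) with 2 mm play round the guard. Origin on the bench under the row's middle. The seated guard's origin is 20 mm straight above it, axes parallel, ear (+y) over the lug.
- pocket0 (a point): Pocket 0: centre of its floor (the plate top), axes as the test bed. The pocket is open upward, 46 (x) x 40 mm (y) inside with walls 20 mm high; a relay sits in it with its 40 mm side along the bed's x. Pocket pitch 46 mm along y.
- pocket1 (a point): Pocket 1: centre of its floor (the plate top), axes as the test bed. The pocket is open upward, 46 (x) x 40 mm (y) inside with walls 20 mm high; a relay sits in it with its 40 mm side along the bed's x. Pocket pitch 46 mm along y.
- pocket2 (a point): Pocket 2: centre of its floor (the plate top), axes as the test bed. The pocket is open upward, 46 (x) x 40 mm (y) inside with walls 20 mm high; a relay sits in it with its 40 mm side along the bed's x. Pocket pitch 46 mm along y.
- pocket3 (a point): Pocket 3: centre of its floor (the plate top), axes as the test bed. The pocket is open upward, 46 (x) x 40 mm (y) inside with walls 20 mm high; a relay sits in it with its 40 mm side along the bed's x. Pocket pitch 46 mm along y.
- lug_hole (a point): Middle of the mouth of the vertical 14 mm hole in the steel lug (50 x 50 x 30 mm), 30 mm above the bench, through to the bench.
- interlock (a joint): Hinged limit-switch lever at the bed's -y end, 48 mm long with a 10 mm roller: 0 is up at rest (0.45 rad above level), grows as pressed down, stop at 0.65. About 0.55 with the seated guard's tab on it; depressed means over 0.48. Light spring, about 1 N.
- guard: Loose clear whitish hood, at the start seated and pinned on the bed, open below, 84 (x) x 208 (y) x 70 mm, 0.45 kg; origin mid underside. Ear on +y end, 12 to 20 mm above the underside, 16 mm vertical hole at y = +131 mm. Tab on -y end, 30 mm wide, to y = -135, underside at 12 mm, presses the interlock. Handle bar on top along y: 14 mm square, 92 long, centre 102 mm up, 25 mm free below it, posts at y = +-40.
- pin_rest: Fixed wooden block 44 x 44 x 40 mm with a 13 mm vertical hole, empty at the start, in which the drawn lock pin can stand (its flange on the block, its foot 6 mm above the bench). Origin under its middle.
- lock_pin: Loose lock pin, 60 g, upright: steel shank 10 mm across, 34 mm long, tapered foot; flange 24 mm across, 4 mm thick; black round grip 16 mm across, 34 mm tall, on top. Origin at the foot's centre, z up. Its flange stops it: home, it lies on the guard's ear and the foot is 24 mm below the lug's mouth, as at the start.
- switch_base: Fixed block of the test switch, 70 (x) x 50 x 25 mm; origin under its middle.
- switch (a joint): Test switch lever, 80 mm long, pivot 22 mm above the bench over the block's middle, axis along the block's y: 0 leans to the block's -x (off), 1.0 leans to +x (on, fully over); stays where left, about 1 N to push.
- switch_tip (a point): Centre of the black ball, 26 mm in diameter, at the switch lever's end (92 mm above the bench when off, 102 mm when upright).
- bearing: Bystander: steel ring 52 mm across, 15 mm high.
- capacitor: Bystander: aluminium can 40 mm across, 85 mm tall (100 with its blades).
- wrench: Bystander: wrench 180 mm long, lying along its x.
Not all that is in view belongs to the job. Leave any turquoise or yellow look-alike of the relay3 alone.

How it is judged:
On the way, in this order (a step that is already met when the one before it is completed fails the run):
1. the lock pin stands in its rest and the guard is off the bed (horizontal distance between lock_pin and pin_rest below 0.006 m and height (world z) of lock_pin below 0.015 m and angle between lock_pin's own z axis and vertical below 0.12 rad and horizontal distance between guard and testbed above 0.15 m), for 0.2 s.
2. every relay stands fully home in a pocket ((horizontal distance between relay0 and pocket0 below 0.008 m or horizontal distance between relay0 and pocket1 below 0.008 m or horizontal distance between relay0 and pocket2 below 0.008 m or horizontal distance between relay0 and pocket3 below 0.008 m) and z of relay0 in the frame of testbed between 0.015 and 0.025 m and angle between each of relay0, relay1, relay2, relay3's own z axis and vertical below 0.1 rad and linear speed of each of relay0, relay1, relay2, relay3 below 0.02 m/s and (horizontal distance between relay1 and pocket0 below 0.008 m or horizontal distance between relay1 and pocket1 below 0.008 m or horizontal distance between relay1 and pocket2 below 0.008 m or horizontal distance between relay1 and pocket3 below 0.008 m) and z of relay1 in the frame of testbed between 0.015 and 0.025 m and (horizontal distance between relay2 and pocket0 below 0.008 m or horizontal distance between relay2 and pocket1 below 0.008 m or horizontal distance between relay2 and pocket2 below 0.008 m or horizontal distance between relay2 and pocket3 below 0.008 m) and z of relay2 in the frame of testbed between 0.015 and 0.025 m and (horizontal distance between relay3 and pocket0 below 0.008 m or horizontal distance between relay3 and pocket1 below 0.008 m or horizontal distance between relay3 and pocket2 below 0.008 m or horizontal distance between relay3 and pocket3 below 0.008 m) and z of relay3 in the frame of testbed between 0.015 and 0.025 m), for 0.2 s.
3. the guard is seated over them and its tab holds the interlock lever down (horizontal distance between guard and testbed below 0.006 m and z of guard in the frame of testbed below 0.025 m and angle between guard's own z axis and vertical below 0.06 rad and linear speed of guard below 0.02 m/s and value of joint interlock above 0.48 rad), for 0.2 s.
4. the lock pin is through the guard's ear and in the lug (horizontal distance between lock_pin and lug_hole below 0.005 m and z of lock_pin in the frame of lug_hole below -0.018 m and angle between lock_pin's own z axis and vertical below 0.12 rad and linear speed of lock_pin below 0.02 m/s), for 0.2 s.
5. the test switch is thrown (value of joint switch above 0.85 rad), for 0.2 s.
At the end, for the whole second after the job is handed in: Relays present upright within 8 mm of a pocket's centre and 5 mm of its floor; guard within 6 mm of its seat and 5 mm of the plate, interlock over 0.48 rad; pin within 5 mm of the lug hole's axis, foot over 18 mm below the lug's mouth; switch over 0.85 rad; all at rest (all of step 2 and all of step 3 and all of step 4 and value of joint switch above 0.85 rad); the robot touches nothing.
It fails at once if the test switch is on while the interlock lever is up (value of joint switch above 0.6 rad and value of joint interlock below 0.4 rad).
It fails at once if a bystander is displaced by more than 50 mm (distance of any of bearing, capacitor, wrench from where it was at the start of the episode above 0.05 m).
Of relay0, relay1, relay2, relay3 only 3 to 4 are there at a start; the rules pass over those that are not, and their reading is None.
At some moment in a run one of relay0, relay1, relay2, relay3 may be knocked a few centimetres aside while the robot is not near it.
It also fails if it takes over 210 s, if anything falls off the work surface, if the arm or the gripper's body presses on something with over 40 N, if the wrist force passes 120 N, or if a joint passes its speed limit or range.

## Working session

There is one attempt and no reset: what is moved stays moved. The work goes in short steps, Python scripts to look and compute and a tool call to move; the robot and the scene stay as the last step left them, time stands still between calls to the robot, and variables do not carry over. Pictures are saved under pics/ and viewed, at most 14 in all, crops included, and the job is handed in when it is done.

Besides the shell and the picture viewer there is one more tool, called after "Emit:" by a JSON object that holds its "api" and its "payload", one argument or row to a line. carry_out: Moves the arm, as the interface text tells. Its arguments: {"type":"object","properties":{"increments":{"type":"array","items":{"type":"object","properties":{"tx":{"type":"number"},"ty":{"type":"number"},"tz":{"type":"number"},"spin":{"type":"number"}}}},"fingers":{"type":"number"},"squeeze":{"type":"number"}},"required":["increments"]}

```bash
mkdir -p pics; ls; cat > h.py <<'E'
import numpy as np, cv2
from cell import get_obs, viewer, arm
def grab(n,save=None):
    f=viewer.grab_frame(n); im=cv2.cvtColor(f["pixels"],cv2.COLOR_RGB2BGR)
    if save: cv2.imwrite(f"pics/{save}.png",im)
    return im,np.array(f["mtx"]),np.array(f["world_to_cam"])
def ray(K,W,u,v):
    p=np.linalg.inv(K)@[u,v,1]; d=W[:3,:3].T@np.array([p[0],-p[1],-p[2]])
    return -W[:3,:3].T@W[:3,3],d
def onz(K,W,u,v,z):
    c,d=ray(K,W,u,v); return c+d*(z-c[2])/d[2]
def proj(K,W,P):
    p=W[:3,:3]@np.array(P)+W[:3,3]; q=K@[p[0],-p[1],-p[2]]; return q[:2]/q[2]
E
python3 - <<'E'
from h import *
np.set_printoptions(precision=4,suppress=True)
for n in("top","side"):
    im,K,W=grab(n,n+"0"); print(n,K.tolist(),-W[:3,:3].T@W[:3,3],W[:3,:3].tolist())
    np.savez(n+"0",im=im,K=K,W=W)
o=get_obs();print(o);print(arm,arm.tcp_to_grasp)
E
```

```text
pics
top [[393.901713055118, 0.0, 275.967645289068], [0.0, 393.901713055118, 208.60419861379796], [0.0, 0.0, 1.0]] [ 0.3605 -0.0679  1.2388] [[-0.010875532087379255, -0.9998083916769547, 0.01627583282532217], [0.9955701816697458, -0.009306377708911476, 0.09355963180778881], [-0.09339023595583379, 0.01722124462054141, 0.9954806339461525]]
side [[440.03824944166195, 0.0, 285.1908833107243], [0.0, 440.03824944166195, 208.13424627337818], [0.0, 0.0, 1.0]] [0.0447 0.6912 0.814 ] [[-0.8786969362060596, -0.4773019823031222, 0.008632032877261445], [0.3027918341899717, -0.5432679935816643, 0.7830561871906929], [-0.36906476321908166, 0.6906827816293544, 0.6218910641830936]]
{'clock': 0.1, 'q': array([ 1.255 ,  0.4683, -0.0116,  1.6035,  0.006 ,  1.0714, -0.0563]), 'joint_velocities': array([ 0.001 , -0.0017,  0.0011, -0.0019, -0.0004, -0.0005,  0.0003]), 'tau': array([  0.0008, -53.3521,   0.0214, -25.1967,   0.0115,   0.0043,
         0.0001]), 'ee_pos': array([ 0.1749, -0.6255,  0.2304]), 'ee_rot': array([-0.0008,  0.9907,  0.1359, -0.0002]), 'ft_force': array([ 0.5965, -0.2361,  0.7471]), 'wrist_torque': array([ 0.0192, -0.0071,  0.0021]), 'grip_force': 0.0, 'width': 0.08535513457167057}
<Robot object at 0x7fd6504c4050> 0.0187
```

View pics/top0.png

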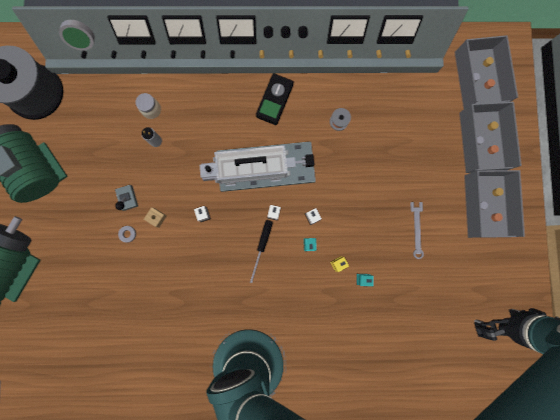

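View pics/side0.png

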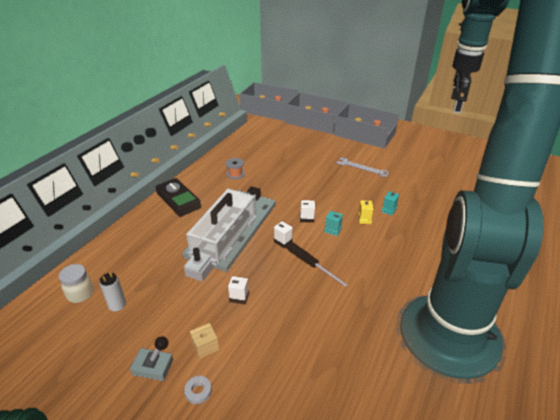

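The top view shows white relays at (202,213), (274,212) and (313,216). The look-alikes are turquoise at (310,244) and (366,280) and yellow at (340,264), so the three white ones are mine. The bed and guard are at about (258,165), with the pin at the left end, (209,170). The rest is at (155,217), the switch at (125,197) and the bearing at (127,234). The side view agrees.

```bash
python3 - <<'E'
from h import *
np.set_printoptions(precision=4,suppress=True)
t=np.load("top0.npz"); im,K,W=t["im"],t["K"],t["W"]
c=im[130:250,105:330]; cv2.imwrite("pics/crop0.png",cv2.resize(c,None,fx=3.5,fy=3.5,interpolation=cv2.INTER_CUBIC))
hsv=cv2.cvtColor(im,cv2.COLOR_BGR2HSV)
# white relays on bench
m=((hsv[...,1]<40)&(hsv[...,2]>170)).astype(np.uint8)
n,l,s,ce=cv2.connectedComponentsWithStats(m)
for i in range(1,n):
    if s[i,4]>25 and 130<ce[i][1]<300 and ce[i][0]<400:
        cn=np.argwhere(l==i)[:,::-1].astype(np.float32); r=cv2.minAreaRect(cn)
        print("white",ce[i],s[i],r,onz(K,W,*r[0],.055))
m=((hsv[...,0]>12)&(hsv[...,0]<28)&(hsv[...,2]>165)&(hsv[...,1]>60)).astype(np.uint8)
n,l,s,ce=cv2.connectedComponentsWithStats(m)
for i in range(1,n):
    if s[i,4]>60 and 130<ce[i][1]<300 and ce[i][0]<300: print("tan",ce[i],s[i],onz(K,W,*ce[i],.04))
for nm,p,z in (("pinTop",(209,168.5),.092),("hand",(250.5,161),.129),("ball",(119,205.5),.092),("rest",(155,217),.04)): print(nm,onz(K,W,*p,z))
E
```

```text
white [251.0849 156.8838] [208 146  86  34 671] ((250.60301208496094, 162.04725646972656), (27.359771728515625, 85.17910766601562), 84.38241577148438) [ 0.6149 -0.0126  0.055 ]
white [273.4647 164.3353] [267 158  14  14 170] ((273.5, 164.5), (13.0, 13.0), 90.0) [ 0.6067 -0.0823  0.055 ]
white [229.0802 168.6728] [223 162  14  14 162] ((229.17568969726562, 168.5540771484375), (13.31631851196289, 12.329923629760742), 80.53767395019531) [0.5952 0.0526 0.055 ]
white [244.4841 168.7619] [238 163  14  12 126] ((244.2692413330078, 168.65383911132812), (10.046813011169434, 12.775577545166016), 82.87498474121094) [0.5946 0.0068 0.055 ]
white [258.7097 167.4758] [253 162  13  11 124] ((259.0, 167.0), (10.0, 12.0), 90.0) [ 0.5993 -0.0381  0.055 ]
white [202.25  169.375] [201 165   4  10  32] ((202.5, 169.5), (9.0, 3.0), 90.0) [0.5929 0.1335 0.055 ]
white [273.4821 211.7857] [268 205  13  14 112] ((273.564697265625, 211.4588165283203), (10.629592895507812, 12.14810562133789), 12.528807640075684) [ 0.463  -0.0811  0.055 ]
white [200.3604 213.1712] [194 206  13  15 111] ((200.30001831054688, 212.9000244140625), (12.016654968261719, 10.11928653717041), 71.56504821777344) [0.4607 0.1393 0.055 ]
white [313.7049 215.7049] [307 208  15  15 122] ((313.5000305175781, 215.50003051757812), (12.074766159057617, 11.180339813232422), 63.43495178222656) [ 0.4496 -0.2015  0.055 ]
tan [152.875  216.4062] [144 208  19  18 160] [0.4526 0.2854 0.04  ]
pinTop [0.5885 0.1082 0.092 ]
hand [ 0.602  -0.0158  0.129 ]
ball [0.4814 0.3686 0.092 ]
rest [0.4508 0.2789 0.04  ]
```

View pics/crop0.png

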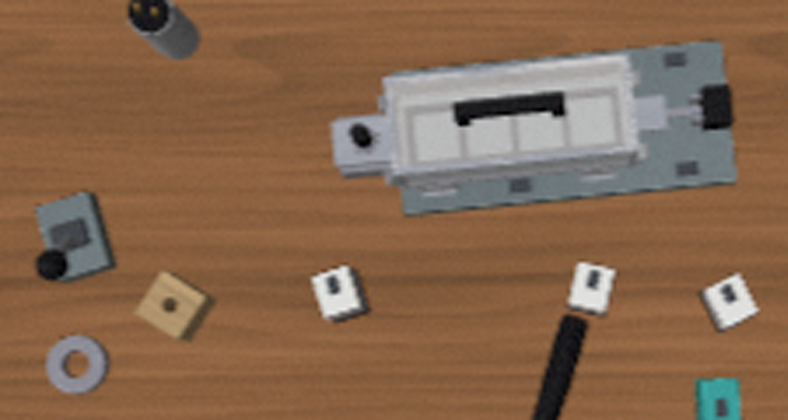

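The crop confirms the three white relays, one black window on top of each. The bed's yaw is about +5–6°, with the pin at crop (361,135). Next I'll move over the pin.

```bash
cat >> h.py <<'E'
from scipy.spatial.transform import Rotation as R
def tool():
    o=get_obs(); q=o["ee_rot"]; M=R.from_quat([q[1],q[2],q[3],q[0]]).as_matrix()
    return np.array(o["ee_pos"]),M,np.degrees(np.arctan2(M[1,0],M[0,0]))
def inc(x,y,z,phi=None):
    p,M,f=tool(); t=M.T@(np.array([x,y,z])-p)*100
    s=0 if phi is None else (f-phi+180)%360-180
    print("inc tx %.2f ty %.2f tz %.2f spin %.2f | d %.3f"%(*t,s,np.linalg.norm(t)/100))
E
python3 - <<'E'
from h import *
inc(.55,.10,.26,95.5)
E
```

```text
inc tx 55.66 ty -59.77 tz -2.87 spin -79.87 | d 0.817
```

Emit:
{"api": "carry_out", "payload": {
  "increments": [
    {"tx": 55.7,"ty": -59.8,"tz": -2.9,"spin": -79.9},
    {"tx": 55.7,"ty": -59.8,"tz": -2.9,"spin": -79.9},
    {"tx": 55.7,"ty": -59.8,"tz": -2.9,"spin": -79.9},
    {"tx": 55.7,"ty": -59.8,"tz": -2.9,"spin": -79.9},
    {"tx": 55.7,"ty": -59.8,"tz": -2.9,"spin": -79.9},
    {"tx": 55.7,"ty": -59.8,"tz": -2.9,"spin": -79.9},
    {"tx": 55.7,"ty": -59.8,"tz": -2.9,"spin": -79.9},
    {"tx": 55.7,"ty": -59.8,"tz": -2.9,"spin": -79.9},
    {"tx": 55.7,"ty": -59.8,"tz": -2.9,"spin": -79.9},
    {"tx": 55.7,"ty": -59.8,"tz": -2.9,"spin": -79.9},
    {"tx": 55.7,"ty": -59.8,"tz": -2.9,"spin": -79.9},
    {"tx": 55.7,"ty": -59.8,"tz": -2.9,"spin": -79.9}
  ],
  "fingers": 0
}}

```text
clock: 1.6
ee_pos: [0.5199, 0.0413, 0.2578]
ee_rot: [0.0, 0.672, 0.74, -0.0]
ft_force: [0.8, -1.3, 0.1]
width: 0.0854
grip_force: 0.0
```

```bash
python3 - <<'E'
from h import *
np.set_printoptions(precision=4,suppress=True)
im,K,W=grab("wrist","w1"); np.savez("w1",im=im,K=K,W=W)
print(tool()); print(-W[:3,:3].T@W[:3,3], W[:3,:3], K[0])
for n,P in (("pin",(.5885,.108,.078)),("tcp",tool()[0])): print(n,proj(K,W,P))
E
```

```text
(array([0.5225, 0.051 , 0.2588]), array([[-0.1056,  0.9944,  0.0042],
       [ 0.9944,  0.1056,  0.007 ],
       [ 0.0065,  0.0049, -1.    ]]), np.float64(96.06275885634385))
[0.512  0.1186 0.3991] [[ 0.9954  0.0954  0.0004]
 [-0.0907  0.948  -0.3052]
 [-0.0295  0.3038  0.9523]] [310.115    0.     279.5669]
pin [354.3295 128.5213]
tcp [287.4728 253.8159]
```

View pics/w1.png

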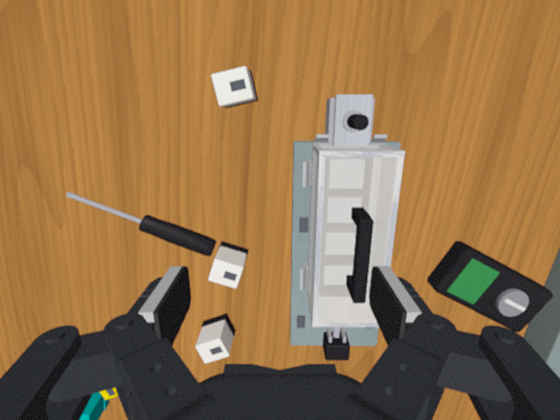

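The wrist view shows the pin grip's top at (357,122), the lug at (352,118), the handle at (362,255), and two other relays at (228,267) and (215,341). The plate's left edge is at u≈292.

```bash
python3 - <<'E'
from h import *
np.set_printoptions(precision=4,suppress=True)
im,K,W=grab("wrist"); np.savez("w2",im=im,K=K,W=W)
g=cv2.cvtColor(im,cv2.COLOR_BGR2GRAY)
m=(g<60).astype(np.uint8); n,l,s,ce=cv2.connectedComponentsWithStats(m)
for i in range(1,n):
    if 40<s[i,4]<3000 and s[i,1]<380: print("dark",ce[i],s[i],"@.078",onz(K,W,*ce[i],.078),"@.129",onz(K,W,*ce[i],.129))
hsv=cv2.cvtColor(im,cv2.COLOR_BGR2HSV)
# plate left edge: transition from wood (sat high) to grey
pts=[]
for v in range(110,330,5):
    r=hsv[v,255:330,1].astype(float); k=np.argmax(r<70); 
    if k>0: pts.append((255+k,v))
pts=np.array(pts); q=np.array([onz(K,W,*p,.02)[:2] for p in pts]); print(np.c_[pts,q][::4])
md=np.median(pts[:,0]); ok=(abs(pts[:,0]-md)<6)
a=np.polyfit(q[ok][:,1],q[ok][:,0],1); print("edge x=a*y+b",a,"yaw deg",-np.degrees(np.arctan(a[0])))
p,M,f=tool(); print(p,f)
E
```

```text
dark [352.553  132.8065] [343 126  20  15 217] @.078 [0.5905 0.1154 0.078 ] @.129 [0.5783 0.1172 0.129 ]
dark [354.434  264.4245] [ 341  218   25   93 1371] @.078 [ 0.6186 -0.0305  0.078 ] @.129 [ 0.6019 -0.0055  0.129 ]
dark [175.132  242.2194] [ 136  222   76   40 1235] @.078 [ 0.4127 -0.0238  0.078 ] @.129 [0.4286 0.     0.129 ]
dark [230.4066 253.7582] [217 249  27  11  91] @.078 [ 0.4754 -0.0317  0.078 ] @.129 [ 0.4813 -0.0066  0.129 ]
dark [150.9143 287.0476] [142 278  19  17 105] @.078 [ 0.3847 -0.0844  0.078 ] @.129 [ 0.405  -0.0509  0.129 ]
dark [216.2961 327.5592] [198 320  32  21 152] @.078 [ 0.4639 -0.1335  0.078 ] @.129 [ 0.4717 -0.0923  0.129 ]
[[323.     110.       0.5654   0.1352]
 [322.     130.       0.5676   0.1126]
 [290.     150.       0.5324   0.0852]
 [289.     170.       0.534    0.0608]
 [289.     190.       0.5369   0.0355]
 [288.     210.       0.5386   0.0091]
 [288.     230.       0.5417  -0.0183]
 [288.     250.       0.545   -0.0468]
 [287.     270.       0.547   -0.0767]
 [287.     290.       0.5506  -0.1077]
 [286.     310.       0.5528  -0.1403]]
edge x=a*y+b [-0.0927  0.5401] yaw deg 5.297228036723882
[0.5208 0.0476 0.2583] 96.12745747760171
```

```bash
python3 - <<'E'
from h import *
inc(.592,.114,.16,95.3)
E
```

```text
inc tx 5.79 ty 7.77 tz 9.87 spin 0.83 | d 0.138
```

Emit:
{"api": "carry_out", "payload": {
  "increments": [
    {"tx": 5.8,"ty": 7.8,"tz": 9.9,"spin": 0.5},
    {"tx": 5.8,"ty": 7.8,"tz": 9.9,"spin": 0.5},
    {"tx": 5.8,"ty": 7.8,"tz": 9.9,"spin": 0.5},
    {"tx": 5.8,"ty": 7.8,"tz": 9.9,"spin": 0.5},
    {"tx": 5.8,"ty": 7.8,"tz": 9.9,"spin": 0.5},
    {"tx": 5.8,"ty": 7.8,"tz": 9.9,"spin": 0.5}
  ]
}}

```text
clock: 2.45
ee_pos: [0.5918, 0.104, 0.1606]
ee_rot: [0.001, 0.676, 0.737, 0.001]
ft_force: [-0.4, 0.2, 0.2]
width: 0.0854
grip_force: 0.0
```

```bash
python3 - <<'E'
from h import *
np.set_printoptions(precision=4,suppress=True)
im,K,W=grab("wrist","w3"); np.savez("w3",im=im,K=K,W=W)
p,M,f=tool(); print(p,f)
for P in ((.592,.114,.078),(.592,.114,.044)): print(proj(K,W,P))
E
```

```text
[0.5918 0.1041 0.1604] 94.95033578469567
[281.2735 204.0884]
[280.9485 192.6058]
```

View pics/w3.png

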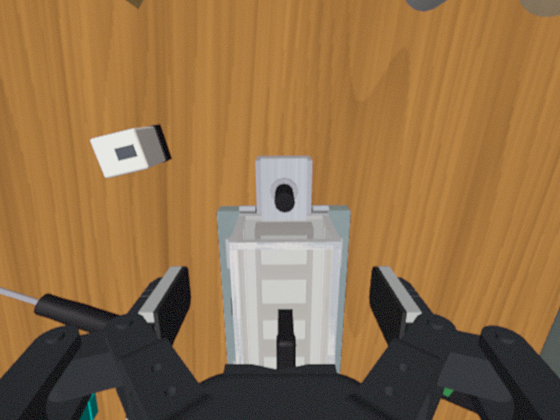

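The pin's flange centre is at (284,190) and its grip top at (284,203), so the pin is at about (0.594, 0.115). That agrees with the bed-edge estimate.

```bash
python3 - <<'E'
from h import *
im,K,W=[np.load("w3.npz")[k] for k in("im","K","W")]
print(onz(K,W,284,203,.078),onz(K,W,284,190,.044))
inc(.594,.115,.049,95.3)
E
```

```text
[0.59397106 0.11502772 0.078     ] [0.59440194 0.11651712 0.044     ]
inc tx 1.08 ty 0.29 tz 11.14 spin -0.35 | d 0.112
```

Emit:
{"api": "carry_out", "payload": {
  "increments": [
    {"tx": 1.1,"ty": 0.3,"tz": 4,"spin": -0.4},
    {"tx": 1.1,"ty": 0.3,"tz": 8,"spin": -0.4},
    {"tx": 1.1,"ty": 0.3,"tz": 11.1,"spin": -0.4},
    {"tx": 1.1,"ty": 0.3,"tz": 11.1,"spin": -0.4},
    {"tx": 1.1,"ty": 0.3,"tz": 11.1,"spin": -0.4},
    {"tx": 1.1,"ty": 0.3,"tz": 11.1,"spin": -0.4}
  ]
}}

```text
clock: 3.25
ee_pos: [0.5946, 0.1164, 0.0498]
ee_rot: [0.001, 0.673, 0.74, 0.001]
ft_force: [0.4, -0.0, 0.3]
width: 0.0852
grip_force: 0.0
```

Emit:
{"api": "carry_out", "payload": {
  "increments": [
    {"tx": 0},
    {"tx": 0},
    {"tx": 0},
    {"tx": 0},
    {"tx": 0},
    {"tx": 0},
    {"tx": 0},
    {"tx": 0}
  ],
  "fingers": 255,
  "squeeze": 40
}}

```text
schema error: expected keys tx, ty, tz, spin
```

```bash
python3 - <<'E'
from h import *
print(tool()); o=get_obs(); print(o["ft_force"],o["width"],o["grip_force"])
E
```

```text
(array([0.59464562, 0.11643147, 0.04980931]), array([[-9.42233279e-02,  9.95546209e-01,  3.11615681e-03],
       [ 9.95551076e-01,  9.42224333e-02,  4.32969861e-04],
       [ 1.37429626e-04,  3.14308913e-03, -9.99995051e-01]]), np.float64(95.40661931382826))
[ 0.39784715 -0.00587331  0.30396102] 0.08518134460964637 0.0
```

All four keys are required.

Emit:
{"api": "carry_out", "payload": {
  "increments": [
    {"tx": 0,"ty": 0,"tz": 0,"spin": 0},
    {"tx": 0,"ty": 0,"tz": 0,"spin": 0},
    {"tx": 0,"ty": 0,"tz": 0,"spin": 0},
    {"tx": 0,"ty": 0,"tz": 0,"spin": 0},
    {"tx": 0,"ty": 0,"tz": 0,"spin": 0},
    {"tx": 0,"ty": 0,"tz": 0,"spin": 0},
    {"tx": 0,"ty": 0,"tz": 0,"spin": 0},
    {"tx": 0,"ty": 0,"tz": 0,"spin": 0}
  ],
  "fingers": 255,
  "squeeze": 40
}}

```text
clock: 4.25
ee_pos: [0.5935, 0.1163, 0.048]
ee_rot: [0.0, 0.673, 0.74, 0.0]
ft_force: [-1.0, -0.6, 2.3]
width: 0.0149
grip_force: 38.9
```

Emit:
{"api": "carry_out", "payload": {
  "increments": [
    {"tx": 0,"ty": 0,"tz": -4,"spin": 0},
    {"tx": 0,"ty": 0,"tz": -9,"spin": 0},
    {"tx": 0,"ty": 0,"tz": -12,"spin": 0},
    {"tx": 0,"ty": 0,"tz": -12,"spin": 0},
    {"tx": 0,"ty": 0,"tz": -12,"spin": 0}
  ]
}}

```text
clock: 4.88
ee_pos: [0.5926, 0.1158, 0.1666]
ee_rot: [-0.0, 0.673, 0.74, -0.001]
ft_force: [0.4, 0.2, -1.2]
width: 0.0144
grip_force: 40.5
```

```bash
python3 - <<'E'
from h import *
print(get_obs()["width"]);inc(.451,.22,.16,95.3)
E
```

```text
0.01443767517413718
inc tx 11.71 ty -13.11 tz 0.68 spin 0.12 | d 0.176
```

Emit:
{"api": "carry_out", "payload": {
  "increments": [
    {"tx": 4,"ty": -4.4,"tz": 0.7,"spin": 0},
    {"tx": 8,"ty": -9,"tz": 0.7,"spin": 0},
    {"tx": 11.7,"ty": -13.1,"tz": 0.7,"spin": 0},
    {"tx": 11.7,"ty": -13.1,"tz": 0.7,"spin": 0},
    {"tx": 11.7,"ty": -13.1,"tz": 0.7,"spin": 0},
    {"tx": 11.7,"ty": -13.1,"tz": 0.7,"spin": 0},
    {"tx": 11.7,"ty": -13.1,"tz": 0.7,"spin": 0},
    {"tx": 11.7,"ty": -13.1,"tz": 0.7,"spin": 0}
  ]
}}

```text
clock: 5.88
ee_pos: [0.4523, 0.2199, 0.1607]
ee_rot: [-0.0, 0.673, 0.739, -0.0]
ft_force: [0.7, 0.3, -1.3]
width: 0.0147
grip_force: 40.5
```

```bash
python3 - <<'E'
from h import *
np.set_printoptions(precision=4,suppress=True)
im,K,W=grab("wrist","w4"); np.savez("w4",im=im,K=K,W=W)
p,M,f=tool(); print(p,f)
hsv=cv2.cvtColor(im,cv2.COLOR_BGR2HSV)
print(proj(K,W,(.451,.28,.04)))
u,v=proj(K,W,(.451,.28,.04)).astype(int); print(hsv[v-12,u-12],hsv[5,280],hsv[v-12,u+12])
E
```

```text
[0.4522 0.22   0.1607] 95.37471685448183
[285.3248 132.6214]
[ 20  96 213] [ 16 153 188] [ 20  95 218]
```

View pics/w4.png

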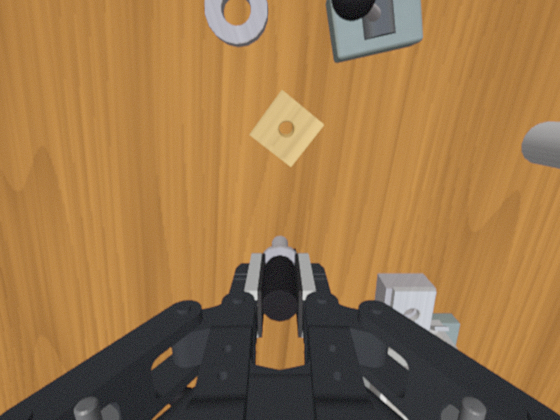

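The rest's hole is at (286,128) and the pin's foot tip is at about (279,240).

```bash
python3 - <<'E'
from h import *
np.set_printoptions(precision=4,suppress=True)
im,K,W=[np.load("w4.npz")[k] for k in("im","K","W")]
hsv=cv2.cvtColor(im,cv2.COLOR_BGR2HSV)
m=((hsv[...,1]<118)&(hsv[...,0]>15)&(hsv[...,0]<26)&(hsv[...,2]>170)).astype(np.uint8)
m[:85]=0;m[172:]=0;m[:,:240]=0;m[:,330:]=0
cs,_=cv2.findContours(m,cv2.RETR_CCOMP,cv2.CHAIN_APPROX_NONE)
for c in cs:
    if cv2.contourArea(c)>30:
        mm=cv2.moments(c);ct=(mm["m10"]/mm["m00"],mm["m01"]/mm["m00"]);print(cv2.contourArea(c),ct,onz(K,W,*ct,.04))
p,M,f=tool()
# pin foot end: rows
g=cv2.cvtColor(im,cv2.COLOR_BGR2GRAY); print(hsv[232:250:2,279,1], [np.where(hsv[v,265:295,1]<90)[0]+265 for v in(238,241,245)])
print(onz(K,W,279.5,240,p[2]-.042),onz(K,W,279.5,245,p[2]-.042),p)
E
python3 -c "
import cv2;i=cv2.imread('pics/w4.png')[215:335,220:340];cv2.imwrite('pics/w4c.png',cv2.resize(i,None,fx=5,fy=5,interpolation=cv2.INTER_CUBIC))"
```

```text
2858.5 (286.22173634190426, 128.3391055915107) [0.4514 0.2835 0.04  ]
221.5 (286.03536493604213, 128.26260346124906) [0.4512 0.2835 0.04  ]
[162 149  34   6  10   8  11  11  12] [array([274, 275, 276, 277, 278, 279, 280, 281, 282, 283, 284, 285]), array([272, 273, 274, 275, 276, 277, 278, 279, 280, 281, 282, 283, 284,
       285, 286, 287]), array([272, 273, 274, 275, 276, 277, 278, 279, 280, 281, 282, 283, 284,
       285, 286, 287])]
[0.452  0.2182 0.1187] [0.4523 0.2147 0.1187] [0.4522 0.22   0.1607]
```

View pics/w4c.png

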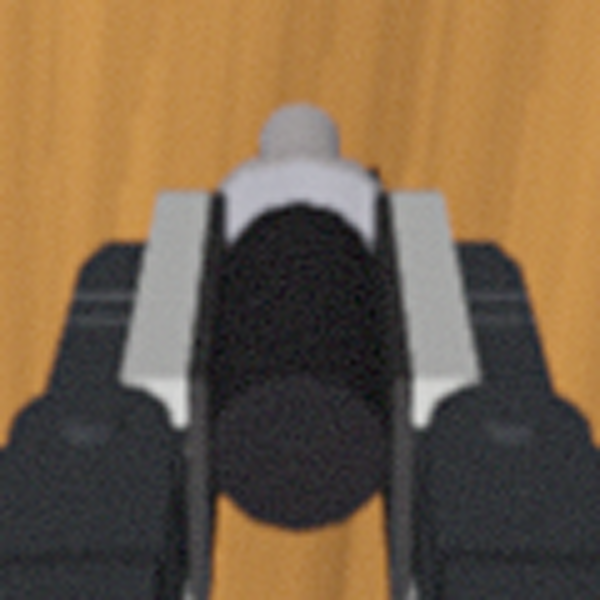

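```bash
python3 - <<'E'
from h import *
np.set_printoptions(precision=4,suppress=True)
im,K,W=[np.load("w4.npz")[k] for k in("im","K","W")]
p,M,f=tool(); zf=p[2]-.042
print("grip top",onz(K,W,280,305.4,zf+.072),"rel",onz(K,W,280,305.4,zf+.072)-p)
print("flange far edge (minus 12mm)",onz(K,W,280.5,246.8,zf+.038)-p, "shank far", onz(K,W,280,235.2,zf+.003)-p)
c=np.array([.4514,.2835,.048]); inc(.4514,.2835,.10,95.3)
E
```

```text
grip top [0.452  0.2197 0.1907] rel [-0.0002 -0.0003  0.03  ]
flange far edge (minus 12mm) [-0.0009  0.0108 -0.004 ] shank far [-0.0003  0.0027 -0.039 ]
inc tx 6.33 ty 0.52 tz 6.07 spin 0.07 | d 0.088
```

Emit:
{"api": "carry_out", "payload": {
  "increments": [
    {"tx": 3,"ty": 0.3,"tz": 3,"spin": 0},
    {"tx": 6.4,"ty": 0.5,"tz": 6,"spin": 0},
    {"tx": 6.4,"ty": 0.5,"tz": 6,"spin": 0},
    {"tx": 6.4,"ty": 0.5,"tz": 6,"spin": 0},
    {"tx": 6.4,"ty": 0.5,"tz": 6,"spin": 0},
    {"tx": 6.4,"ty": 0.5,"tz": 6,"spin": 0}
  ]
}}

```text
clock: 6.68
ee_pos: [0.4516, 0.2838, 0.1016]
ee_rot: [0.0, 0.673, 0.739, 0.0]
ft_force: [0.3, -0.4, -0.8]
width: 0.0148
grip_force: 40.5
```

```bash
python3 - <<'E'
from h import *
print(tool()[0]);inc(.4514,.2838,.048,95.3)
im,K,W=grab("wrist"); c=im[215:335,210:350]; print(proj(K,W,(.4514,.2835,.04)))
cv2.imwrite("pics/w5.png",cv2.resize(c,None,fx=5,fy=5,interpolation=cv2.INTER_CUBIC))
E
```

```text
[0.451614   0.28379727 0.10156492]
inc tx 0.00 ty -0.03 tz 5.36 spin 0.04 | d 0.054
[279.71037682 226.92465296]
```

View pics/w5.png

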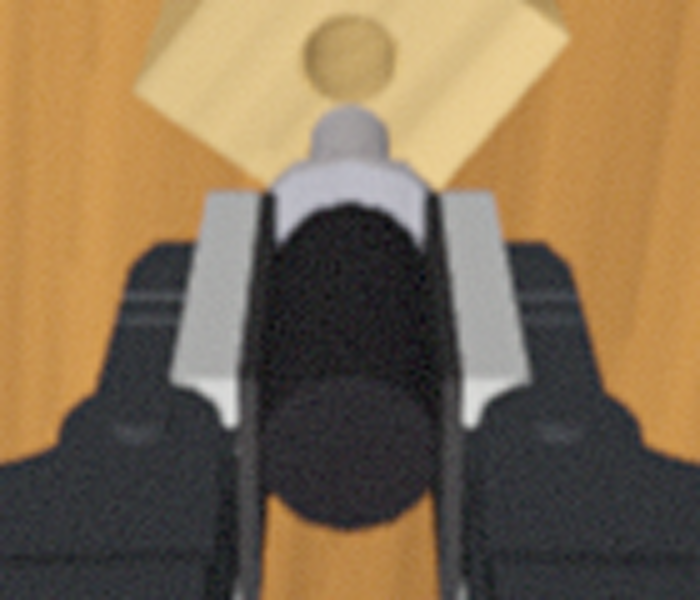

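Hole at (280,226), as predicted, and pin laterally aligned. I'm lowering it.

Emit:
{"api": "carry_out", "payload": {
  "increments": [
    {"tx": 0,"ty": 0,"tz": 1.5,"spin": 0},
    {"tx": 0,"ty": 0,"tz": 2,"spin": 0},
    {"tx": 0,"ty": 0,"tz": 2.5,"spin": 0},
    {"tx": 0,"ty": 0,"tz": 3,"spin": 0},
    {"tx": 0,"ty": 0,"tz": 3.5,"spin": 0},
    {"tx": 0,"ty": 0,"tz": 4,"spin": 0},
    {"tx": 0,"ty": 0,"tz": 4.5,"spin": 0},
    {"tx": 0,"ty": 0,"tz": 5,"spin": 0},
    {"tx": 0,"ty": 0,"tz": 5.3,"spin": 0},
    {"tx": 0,"ty": 0,"tz": 5.3,"spin": 0}
  ]
}}

```text
clock: 7.98
ee_pos: [0.4508, 0.2846, 0.048]
ee_rot: [0.0, 0.673, 0.74, -0.0]
ft_force: [-0.6, -0.2, 1.9]
width: 0.0147
grip_force: 40.8
```

Emit:
{"api": "carry_out", "payload": {
  "increments": [
    {"tx": 0,"ty": 0,"tz": 0,"spin": 0},
    {"tx": 0,"ty": 0,"tz": 0,"spin": 0},
    {"tx": 0,"ty": 0,"tz": 0,"spin": 0},
    {"tx": 0,"ty": 0,"tz": 0,"spin": 0},
    {"tx": 0,"ty": 0,"tz": 0,"spin": 0},
    {"tx": 0,"ty": 0,"tz": -3,"spin": 0},
    {"tx": 0,"ty": 0,"tz": -8,"spin": 0},
    {"tx": 0,"ty": 0,"tz": -13,"spin": 0},
    {"tx": 0,"ty": 0,"tz": -13,"spin": 0},
    {"tx": 0,"ty": 0,"tz": -13,"spin": 0}
  ],
  "fingers": 0
}}

```text
clock: 9.22
ee_pos: [0.4507, 0.284, 0.1775]
ee_rot: [0.0, 0.673, 0.74, -0.0]
ft_force: [-0.1, -0.5, -0.6]
width: 0.0854
grip_force: 0.0
```

```bash
python3 - <<'E'
from h import *
np.set_printoptions(precision=4,suppress=True)
im,K,W=grab("wrist","w6"); g=cv2.cvtColor(im,cv2.COLOR_BGR2GRAY)
m=(g<60).astype(np.uint8); n,l,s,ce=cv2.connectedComponentsWithStats(m)
for i in range(1,n):
    if 40<s[i,4]<3000: print(ce[i],s[i],onz(K,W,*ce[i],.078))
for z in(.044,.078): print(proj(K,W,(.4512,.284,z)))
print(tool()); inc(.605,-.015,.20,95.3)
E
```

```text
[335.2256 110.327 ] [ 317   92   37   37 1046] [0.484  0.3649 0.078 ]
[279.7458 205.3743] [272 193  17  26 358] [0.4501 0.2878 0.078 ]
[151.0101 286.8081] [142 278  19  18  99] [0.3436 0.2019 0.078 ]
[274.8075 298.0909] [258 293  35  14 187] [0.4539 0.2007 0.078 ]
[280.543  198.5591]
[280.6808 209.9206]
(array([0.4503, 0.2838, 0.1769]), array([[-0.0943,  0.9955, -0.0014],
       [ 0.9955,  0.0943, -0.0012],
       [-0.001 , -0.0015, -1.    ]]), np.float64(95.4138085365236))
inc tx -31.21 ty 12.57 tz -2.30 spin 0.11 | d 0.337
```

The pin stands in the rest at its expected position. I'm going to the guard's handle.

Emit:
{"api": "carry_out", "payload": {
  "increments": [
    {"tx": -5,"ty": 2,"tz": -2.3,"spin": 0},
    {"tx": -10,"ty": 4,"tz": -2.3,"spin": 0},
    {"tx": -15.6,"ty": 6.3,"tz": -2.3,"spin": 0},
    {"tx": -20.8,"ty": 8.4,"tz": -2.3,"spin": 0},
    {"tx": -26,"ty": 10.5,"tz": -2.3,"spin": 0},
    {"tx": -31.2,"ty": 12.6,"tz": -2.3,"spin": 0},
    {"tx": -31.2,"ty": 12.6,"tz": -2.3,"spin": 0},
    {"tx": -31.2,"ty": 12.6,"tz": -2.3,"spin": 0},
    {"tx": -31.2,"ty": 12.6,"tz": -2.3,"spin": 0},
    {"tx": -31.2,"ty": 12.6,"tz": -2.3,"spin": 0}
  ]
}}

```text
clock: 10.52
ee_pos: [0.6054, -0.0127, 0.2008]
ee_rot: [-0.0, 0.672, 0.741, -0.0]
ft_force: [-0.3, -0.2, 0.2]
width: 0.0856
grip_force: 0.0
```

```bash
python3 - <<'E'
from h import *
np.set_printoptions(precision=4,suppress=True)
im,K,W=grab("wrist","w7"); np.savez("w7",im=im,K=K,W=W); g=cv2.cvtColor(im,cv2.COLOR_BGR2GRAY)
m=(g<60).astype(np.uint8); n,l,s,ce=cv2.connectedComponentsWithStats(m)
for i in range(1,n):
    if 40<s[i,4]<6000: print(ce[i],s[i],onz(K,W,*ce[i],.129))
u=np.array([-.0923,.9957])
for t in(-.046,.046): print(proj(K,W,(*(np.array([.605,-.015])+u*t),.129)))
print(tool()); inc(.605,-.015,.103,95.3)
E
```

```text
[154.7314  26.4304] [128   0  43  41 309] [0.5173 0.1054 0.129 ]
[280.9215 215.926 ] [ 273  157   18  120 1986] [ 0.6055 -0.0083  0.129 ]
[ 84.2687 203.1431] [  33  178  100   49 1894] [ 0.4642 -0.0123  0.129 ]
[159.4455 223.6588] [138 212  36  37 211] [ 0.5175 -0.0229  0.129 ]
[463.8087 266.3575] [ 390  212  149  109 5312] [ 0.7492 -0.0354  0.129 ]
[150.9174 286.9725] [142 278  19  18 109] [ 0.5098 -0.0768  0.129 ]
[ 90.7576 304.8939] [ 88 294   6  22  66] [ 0.4614 -0.0979  0.129 ]
[279.698  341.3179] [266 322  28  33 692] [ 0.6154 -0.1186  0.129 ]
[279.0561 279.8648]
[279.5758 161.7955]
(array([ 0.6055, -0.013 ,  0.2009]), array([[-0.0965,  0.9953, -0.0001],
       [ 0.9953,  0.0965, -0.0001],
       [-0.    , -0.0001, -1.    ]]), np.float64(95.54002107548952))
inc tx -0.20 ty -0.07 tz 9.79 spin 0.24 | d 0.098
```

View pics/w7.png

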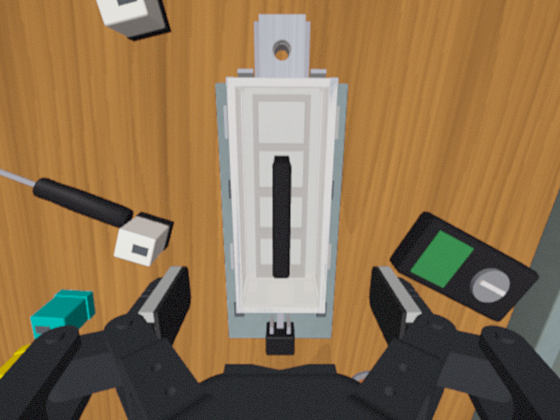

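The handle runs from (281,157) to (281,277) and the ear hole is at (282,48). I'll grasp the handle.

Emit:
{"api": "carry_out", "payload": {
  "increments": [
    {"tx": 0.1,"ty": 0,"tz": 4,"spin": 0.2},
    {"tx": 0.1,"ty": 0,"tz": 8,"spin": 0.2},
    {"tx": 0.1,"ty": 0,"tz": 9.8,"spin": 0.2},
    {"tx": 0.1,"ty": 0,"tz": 9.8,"spin": 0.2},
    {"tx": 0.1,"ty": 0,"tz": 9.8,"spin": 0.2}
  ]
}}

```text
clock: 11.2
ee_pos: [0.6068, -0.0127, 0.1044]
ee_rot: [0.001, 0.674, 0.739, 0.001]
ft_force: [-0.3, 0.0, -0.1]
width: 0.0852
grip_force: 0.0
```

Emit:
{"api": "carry_out", "payload": {
  "increments": [
    {"tx": 0,"ty": 0,"tz": 0,"spin": 0},
    {"tx": 0,"ty": 0,"tz": 0,"spin": 0},
    {"tx": 0,"ty": 0,"tz": 0,"spin": 0},
    {"tx": 0,"ty": 0,"tz": 0,"spin": 0},
    {"tx": 0,"ty": 0,"tz": 0,"spin": 0},
    {"tx": 0,"ty": 0,"tz": 0,"spin": 0},
    {"tx": 0,"ty": 0,"tz": 0,"spin": 0},
    {"tx": 0,"ty": 0,"tz": 0,"spin": 0}
  ],
  "fingers": 255,
  "squeeze": 70
}}

```text
clock: 12.2
ee_pos: [0.6062, -0.0132, 0.1032]
ee_rot: [0.0, 0.674, 0.739, 0.0]
ft_force: [2.2, -0.6, 2.5]
width: 0.0126
grip_force: 68.7
```

```bash
python3 - <<'E'
from h import *
im,K,W=[np.load("w7.npz")[k] for k in("im","K","W")]
print("earhole",onz(K,W,282,48,.04)); print(tool())
hs=[onz(K,W,*p,.129) for p in((281,157),(281,277))]; print(hs)
E
```

```text
earhole [0.59460399 0.11636517 0.04      ]
(array([ 0.60621097, -0.01318301,  0.10315954]), array([[-9.11083035e-02,  9.95840412e-01,  1.07236551e-03],
       [ 9.95840976e-01,  9.11084304e-02, -7.00214426e-05],
       [-1.67431721e-04,  1.06152598e-03, -9.99999423e-01]]), np.float64(95.22737024806526))
[array([0.6014072 , 0.03416833, 0.129     ]), array([ 0.61050505, -0.05815096,  0.129     ])]
```

Emit:
{"api": "carry_out", "payload": {
  "increments": [
    {"tx": 0,"ty": 0,"tz": -2,"spin": 0},
    {"tx": 0,"ty": 0,"tz": -5,"spin": 0},
    {"tx": 0,"ty": 0,"tz": -9,"spin": 0},
    {"tx": 0,"ty": 0,"tz": -12,"spin": 0},
    {"tx": -4,"ty": -0.4,"tz": -12,"spin": 0},
    {"tx": -9,"ty": -1,"tz": -12,"spin": 0},
    {"tx": -14,"ty": -1.5,"tz": -12,"spin": 0},
    {"tx": -19,"ty": -2,"tz": -12,"spin": 0},
    {"tx": -24,"ty": -2.6,"tz": -12,"spin": 0},
    {"tx": -29,"ty": -3.1,"tz": -12,"spin": 0},
    {"tx": -33,"ty": -3.6,"tz": -12,"spin": 0},
    {"tx": -33,"ty": -3.6,"tz": -12,"spin": 0}
  ]
}}

```text
clock: 13.7
ee_pos: [0.597, -0.3501, 0.2219]
ee_rot: [-0.001, 0.677, 0.736, -0.002]
ft_force: [-0.1, 0.2, -4.6]
width: 0.0125
grip_force: 68.9
```

```bash
python3 - <<'E'
from h import *
print(tool(),get_obs()["width"]); inc(.60,-.39,.085,95.3); grab("top","top2")
E
```

```text
(array([ 0.59695249, -0.3500969 ,  0.22186736]), array([[-8.38984446e-02,  9.96467485e-01, -3.68810789e-03],
       [ 9.96474218e-01,  8.38962686e-02, -7.41094046e-04],
       [-4.29057630e-04, -3.73728106e-03, -9.99992924e-01]]), np.float64(94.81268457067044)) 0.01250638255245218
inc tx -4.00 ty 0.02 tz 13.69 spin -0.49 | d 0.143
```

View pics/top2.png

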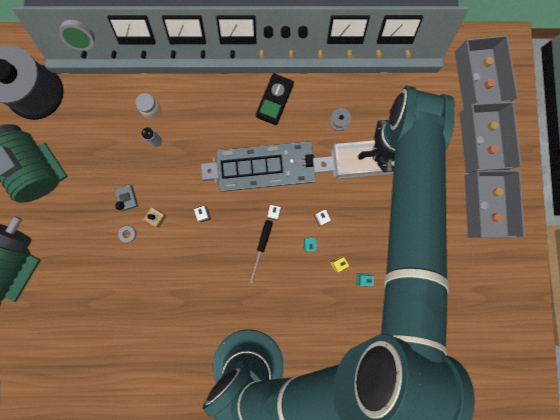

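The view shows the guard held over clear bench on the right at about (372,158) and the four pockets open at (222–285,167). The third relay was knocked to (322,217). I'll lower the guard here.

Emit:
{"api": "carry_out", "payload": {
  "increments": [
    {"tx": -4,"ty": 0,"tz": 4,"spin": 0},
    {"tx": -4,"ty": 0,"tz": 8,"spin": 0},
    {"tx": -4,"ty": 0,"tz": 11.5,"spin": 0},
    {"tx": -4,"ty": 0,"tz": 12.5,"spin": 0},
    {"tx": -4,"ty": 0,"tz": 13.2,"spin": 0},
    {"tx": -4,"ty": 0,"tz": 13.7,"spin": 0},
    {"tx": -4,"ty": 0,"tz": 13.9,"spin": 0},
    {"tx": -4,"ty": 0,"tz": 13.9,"spin": 0}
  ]
}}

```text
clock: 14.75
ee_pos: [0.6038, -0.385, 0.0845]
ee_rot: [0.0, 0.674, 0.739, 0.0]
ft_force: [-0.8, 0.7, -4.8]
width: 0.0127
grip_force: 68.8
```

Emit:
{"api": "carry_out", "payload": {
  "increments": [
    {"tx": 0,"ty": 0,"tz": 0,"spin": 0},
    {"tx": 0,"ty": 0,"tz": 0,"spin": 0},
    {"tx": 0,"ty": 0,"tz": 0,"spin": 0},
    {"tx": 0,"ty": 0,"tz": 0,"spin": 0},
    {"tx": 0,"ty": 0,"tz": 0,"spin": 0},
    {"tx": 0,"ty": 0,"tz": -4,"spin": 0},
    {"tx": 0,"ty": 0,"tz": -9,"spin": 0},
    {"tx": 0,"ty": 0,"tz": -12,"spin": 0}
  ],
  "fingers": 0
}}

```text
clock: 15.75
ee_pos: [0.6045, -0.3851, 0.2069]
ee_rot: [0.002, 0.674, 0.739, 0.0]
ft_force: [0.9, 0.7, 0.7]
width: 0.0854
grip_force: 0.0
```

```bash
python3 - <<'E'
from h import *
print(tool()); inc(.46,-.20,.22,None); inc(.46,-.16,.25,95.3)
E
```

```text
(array([ 0.60446735, -0.38510997,  0.20685218]), array([[-0.09116692,  0.99583163,  0.00282079],
       [ 0.99583411,  0.09117136, -0.00148906],
       [-0.00174003,  0.00267328, -0.99999491]]), np.float64(95.23075060138567))
inc tx 19.75 ty -12.70 tz -1.38 spin 0.00 | d 0.235
inc tx 23.73 ty -12.32 tz -4.39 spin -0.07 | d 0.271
```

Emit:
{"api": "carry_out", "payload": {
  "increments": [
    {"tx": 4,"ty": -2.4,"tz": -4,"spin": 0},
    {"tx": 8,"ty": -4.8,"tz": -4,"spin": 0},
    {"tx": 12,"ty": -7,"tz": -4,"spin": 0},
    {"tx": 16,"ty": -9.5,"tz": -4,"spin": 0},
    {"tx": 20,"ty": -12.3,"tz": -4,"spin": 0},
    {"tx": 20,"ty": -12.3,"tz": -4,"spin": 0},
    {"tx": 20,"ty": -12.3,"tz": -4,"spin": 0},
    {"tx": 20,"ty": -12.3,"tz": -4,"spin": 0}
  ]
}}

```text
clock: 16.75
ee_pos: [0.4635, -0.1978, 0.2439]
ee_rot: [0.0, 0.675, 0.738, 0.0]
ft_force: [-1.0, -0.3, -0.3]
width: 0.0855
grip_force: 0.0
```

```bash
cat >> h.py <<'E'
def relays(im,K,W,vmin=200,amin=150):
    hsv=cv2.cvtColor(im,cv2.COLOR_BGR2HSV)
    m=((hsv[...,1]<45)&(hsv[...,2]>vmin)).astype(np.uint8)
    m=cv2.morphologyEx(m,cv2.MORPH_OPEN,np.ones((3,3)))
    cs,_=cv2.findContours(m,cv2.RETR_EXTERNAL,cv2.CHAIN_APPROX_NONE)
    for c in cs:
        if cv2.contourArea(c)<amin: continue
        q=np.array([onz(K,W,*p,.055)[:2] for p in c[:,0]],np.float32)
        (x,y),(w,h),a=cv2.minAreaRect(q*1000)
        L=a if w>h else a+90   # direction of long side, deg in world
        print("px",c[:,0].mean(0),"xy %.4f %.4f"%(x/1000,y/1000),"size %.1f %.1f"%(w,h),"long axis deg %.1f"%((L+90)%180-90))
E
python3 - <<'E'
from h import *
im,K,W=grab("wrist","w8"); np.savez("w8",im=im,K=K,W=W); print(tool()[0])
for v in(190,215): relays(im,K,W,v); print()
E
```

```text
[ 0.46338126 -0.19770172  0.24375095]
px [411.2962963  277.56790123] xy 0.6280 -0.3034 size 35.9 28.8 long axis deg 5.1
px [359.84  324.024] xy 0.5884 -0.3767 size 47.9 167.7 long axis deg -84.7
px [376.5        231.67647059] xy 0.5789 -0.2436 size 35.6 49.3 long axis deg -84.9
px [260.88235294 209.25210084] xy 0.4443 -0.2277 size 39.2 39.4 long axis deg -65.4
px [289.51515152  70.        ] xy 0.4627 -0.0828 size 31.6 37.2 long axis deg -13.5

px [356.25793651 321.26587302] xy 0.5795 -0.3713 size 29.2 152.7 long axis deg -85.2
px [260.73333333 212.22857143] xy 0.4450 -0.2314 size 36.5 31.2 long axis deg 25.3
px [289.63565891  69.86821705] xy 0.4626 -0.0826 size 30.3 36.2 long axis deg -13.5
```

View pics/w8.png

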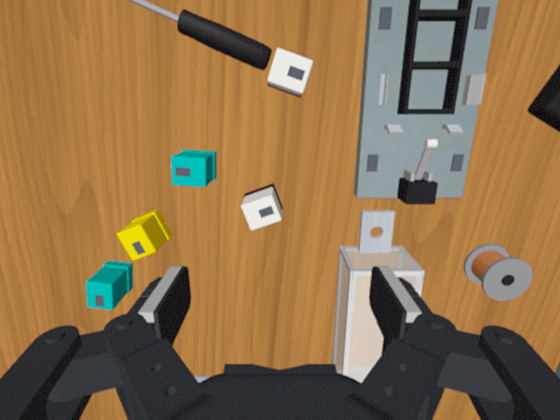

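Relay C is at (262,211), giving (0.445, −0.231) with its long axis at 25°. Relay A is at (290,70), giving (0.463, −0.083) at −13.5°. The turquoise and yellow ones are left alone. I'll grasp C, the first relay to be loaded.

```bash
python3 - <<'E'
from h import *
inc(.445,-.2314,.10,115.3);inc(.445,-.2314,.024,115.3)
E
```

```text
inc tx -3.20 ty -2.14 tz 14.37 spin -20.14 | d 0.149
inc tx -3.20 ty -2.14 tz 21.97 spin -20.14 | d 0.223
```

Emit:
{"api": "carry_out", "payload": {
  "increments": [
    {"tx": -3.2,"ty": -2.1,"tz": 5,"spin": -10},
    {"tx": -3.2,"ty": -2.1,"tz": 10,"spin": -20.1},
    {"tx": -3.2,"ty": -2.1,"tz": 14.4,"spin": -20.1},
    {"tx": -3.2,"ty": -2.1,"tz": 14.4,"spin": -20.1},
    {"tx": -3.2,"ty": -2.1,"tz": 14.4,"spin": -20.1},
    {"tx": -3.2,"ty": -2.1,"tz": 18,"spin": -20.1},
    {"tx": -3.2,"ty": -2.1,"tz": 21,"spin": -20.1},
    {"tx": -3.2,"ty": -2.1,"tz": 22,"spin": -20.1},
    {"tx": -3.2,"ty": -2.1,"tz": 22,"spin": -20.1},
    {"tx": -3.2,"ty": -2.1,"tz": 22,"spin": -20.1}
  ],
  "fingers": 35
}}

```text
clock: 18.05
ee_pos: [0.4461, -0.2312, 0.0254]
ee_rot: [0.001, 0.535, 0.845, 0.0]
ft_force: [-1.1, -0.1, -0.2]
width: 0.0737
grip_force: 0.0
```

Emit:
{"api": "carry_out", "payload": {
  "increments": [
    {"tx": 0,"ty": 0,"tz": 0,"spin": 0},
    {"tx": 0,"ty": 0,"tz": 0,"spin": 0},
    {"tx": 0,"ty": 0,"tz": 0,"spin": 0},
    {"tx": 0,"ty": 0,"tz": 0,"spin": 0},
    {"tx": 0,"ty": 0,"tz": 0,"spin": 0},
    {"tx": 0,"ty": 0,"tz": 0,"spin": 0},
    {"tx": 0,"ty": 0,"tz": 0,"spin": 0}
  ],
  "fingers": 255,
  "squeeze": 40
}}

```text
clock: 18.92
ee_pos: [0.4452, -0.231, 0.0246]
ee_rot: [0.001, 0.535, 0.845, -0.0]
ft_force: [-1.4, 0.9, 6.1]
width: 0.0394
grip_force: 41.0
```

```bash
python3 - <<'E'
from h import *
inc(.6124,-.0822,.13,95.3)
E
```

```text
inc tx 6.29 ty 21.48 tz -10.54 spin 20.02 | d 0.247
```

Emit:
{"api": "carry_out", "payload": {
  "increments": [
    {"tx": 0,"ty": 0,"tz": -4,"spin": 0},
    {"tx": 0,"ty": 0,"tz": -8,"spin": 0},
    {"tx": 0,"ty": 1,"tz": -10.5,"spin": 5},
    {"tx": 1.5,"ty": 6,"tz": -10.5,"spin": 10},
    {"tx": 3.1,"ty": 10.7,"tz": -10.5,"spin": 15},
    {"tx": 4.5,"ty": 16,"tz": -10.5,"spin": 20},
    {"tx": 6.3,"ty": 21.5,"tz": -10.5,"spin": 20},
    {"tx": 6.3,"ty": 21.5,"tz": -10.5,"spin": 20},
    {"tx": 6.3,"ty": 21.5,"tz": -10.5,"spin": 20},
    {"tx": 6.3,"ty": 21.5,"tz": -10.5,"spin": 20},
    {"tx": 6.3,"ty": 21.5,"tz": -10.5,"spin": 20}
  ]
}}

```text
clock: 20.3
ee_pos: [0.6116, -0.0834, 0.1289]
ee_rot: [0.0, 0.674, 0.738, -0.0]
ft_force: [-0.8, 0.0, -1.5]
width: 0.0396
grip_force: 41.3
```

```bash
python3 - <<'E'
from h import *
np.set_printoptions(precision=4,suppress=True)
im,K,W=grab("wrist","w9"); np.savez("w9",im=im,K=K,W=W); p,M,f=tool();print(p,f)
u=np.array([-.0924,.9957]);e=np.array([.9957,.0924]);O=np.array([.606,-.0135])
out=im.copy()
for y in(-.069,-.023,.023,.069):
    for a,b in((-.023,-.02),(.023,-.02),(.023,.02),(-.023,.02)):
        q=proj(K,W,(*(O+u*(y+b)+e*a),.04)); cv2.circle(out,tuple(int(round(t)) for t in q),1,(0,0,255),-1)
cv2.imwrite("pics/w9o.png",cv2.resize(out[20:330,180:390],None,fx=1.9,fy=1.9,interpolation=cv2.INTER_CUBIC))
inc(.6124,-.0822,.046,95.3)
E
```

```text
[ 0.6118 -0.0831  0.1289] 95.22167418043553
inc tx 0.09 ty 0.07 tz 8.29 spin -0.08 | d 0.083
```

View pics/w9o.png

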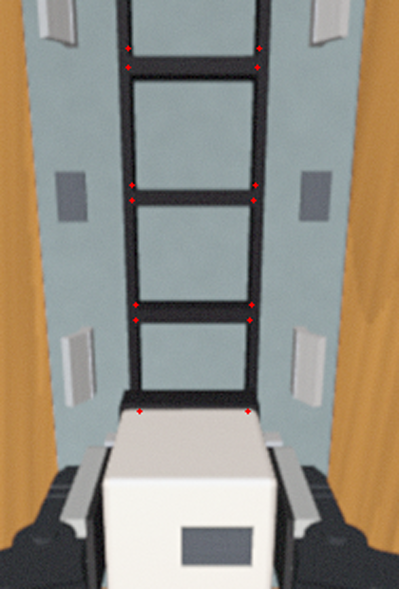

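The pocket grid lines up laterally. The held relay's base far edge is at crop (190,391) and its top far edge at (190,479). I'm checking its offset in the hand.

```bash
python3 - <<'E'
from h import *
np.set_printoptions(precision=4,suppress=True)
im,K,W=[np.load("w9.npz")[k] for k in("im","K","W")]; p,M,f=tool()
zb=p[2]-.0246
def loc(cx,cy,z): return M.T@(onz(K,W,180+cx/1.9,20+cy/1.9,z)-p)*1000
print("base far",loc(190,391,zb),"top far",loc(190,479,zb+.055))
print("base L/R",loc(120,391,zb),loc(260,391,zb),"top L/R",loc(105,479,zb+.055),loc(273,479,zb+.055))
def bed(cx,cy,z):
    d=onz(K,W,180+cx/1.9,20+cy/1.9,z)[:2]-[.606,-.0135]; return np.array([d@[.9957,.0924],d@[-.0924,.9957]])*1000
for c in((190,57),(190,190),(190,301)): print("wall far top edge (exp 49,3,-43)",bed(*c,.04))
for c in((190,80),(190,206),(190,322)): print("wall near base (exp 43,-3,-49)",bed(*c,.02))
E
```

```text
base far [14.4203 -0.383  24.5926] top far [ 15.4641  -0.4691 -30.4079]
base L/R [ 14.4322 -21.4303  24.597 ] [14.4085 20.6644 24.5883] top L/R [ 15.4743 -18.4238 -30.4042] [ 15.4542  17.0634 -30.4115]
wall far top edge (exp 49,3,-43) [-0.8243 45.7861]
wall far top edge (exp 49,3,-43) [-0.8929  0.7461]
wall far top edge (exp 49,3,-43) [ -0.9575 -41.6807]
wall near base (exp 43,-3,-49) [-0.8043 41.0706]
wall near base (exp 43,-3,-49) [-0.8763 -6.1872]
wall near base (exp 43,-3,-49) [ -0.9511 -55.3091]
```

Emit:
{"api": "carry_out", "payload": {
  "increments": [
    {"tx": 0.2,"ty": 0,"tz": 2,"spin": 0},
    {"tx": 0.2,"ty": 0,"tz": 4,"spin": 0},
    {"tx": 0.2,"ty": 0,"tz": 5,"spin": 0},
    {"tx": 0.2,"ty": 0,"tz": 5.8,"spin": 0},
    {"tx": 0.2,"ty": 0,"tz": 6.4,"spin": 0},
    {"tx": 0.2,"ty": 0,"tz": 7,"spin": 0},
    {"tx": 0.2,"ty": 0,"tz": 7.6,"spin": 0},
    {"tx": 0.2,"ty": 0,"tz": 8.2,"spin": 0},
    {"tx": 0.2,"ty": 0,"tz": 8.35,"spin": 0},
    {"tx": 0.2,"ty": 0,"tz": 8.35,"spin": 0}
  ]
}}

```text
clock: 21.6
ee_pos: [0.612, -0.0799, 0.0453]
ee_rot: [-0.0, 0.674, 0.739, -0.0]
ft_force: [0.1, -0.5, -1.7]
width: 0.0393
grip_force: 41.3
```

Smoothly down with no contact force. I'll release, rise, and head to relay A.

Emit:
{"api": "carry_out", "payload": {
  "increments": [
    {"tx": 0,"ty": 0,"tz": 0,"spin": 0},
    {"tx": 0,"ty": 0,"tz": 0,"spin": 0},
    {"tx": 0,"ty": 0,"tz": 0,"spin": 0},
    {"tx": 0,"ty": 0,"tz": 0,"spin": 0},
    {"tx": 0,"ty": 0,"tz": -4,"spin": 0},
    {"tx": 0,"ty": 0,"tz": -9,"spin": 0},
    {"tx": 0,"ty": 0,"tz": -14,"spin": 0},
    {"tx": 0,"ty": 0,"tz": -14,"spin": 0},
    {"tx": 0,"ty": 0,"tz": -14,"spin": 0}
  ],
  "fingers": 35
}}

```text
clock: 22.72
ee_pos: [0.6116, -0.08, 0.185]
ee_rot: [-0.0, 0.674, 0.739, -0.0]
ft_force: [0.5, -0.8, -0.5]
width: 0.0739
grip_force: 0.0
```

```bash
python3 - <<'E'
from h import *
im,K,W=grab("wrist","w10"); np.savez("w10",im=im,K=K,W=W); print(tool()); 
np.set_printoptions(precision=4,suppress=True)
relays(im,K,W,210)
hsv=cv2.cvtColor(im,cv2.COLOR_BGR2HSV)
m=((hsv[...,1]<45)&(hsv[...,2]>205)).astype(np.uint8)
n,l,s,ce=cv2.connectedComponentsWithStats(m)
for i in range(1,n):
    if s[i,4]>300: print(ce[i],s[i],onz(K,W,*ce[i],.075))
inc(.4626,-.0826,.024,76.5); inc(.4626,-.0826,.15,76.5)
E
```

```text
(array([ 0.61115948, -0.07998981,  0.18418103]), array([[-9.27523585e-02,  9.95687016e-01, -2.08947176e-03],
       [ 9.95689205e-01,  9.27523425e-02, -1.04790344e-04],
       [ 8.94650154e-05, -2.09018402e-03, -9.99997812e-01]]), np.float64(95.3219682043481))
px [279.9737 205.7303] xy 0.6119 -0.0859 size 39.5 33.5 long axis deg 5.3
px [115.8705 186.3022] xy 0.4639 -0.0817 size 32.1 36.4 long axis deg -13.5
[115.1059 185.8127] [  94  165   46   44 1228] [ 0.4734 -0.0751  0.075 ]
[278.8649 202.0666] [ 258  180   44   45 1562] [ 0.6102 -0.0766  0.075 ]
[251.4252 331.562 ] [234 313  33  38 936] [ 0.5956 -0.21    0.075 ]
inc tx 1.12 ty -14.78 tz 16.05 spin 18.82 | d 0.218
inc tx 1.12 ty -14.81 tz 3.45 spin 18.82 | d 0.152
```

C is seated. The screwdriver handle lies beside relay A on the side where the fingers would close along its length, so I'll grip A across its short side and put it in the end pocket.

```bash
python3 - <<'E'
from h import *
inc(.4633,-.082,.024,166.5)
im,K,W=[np.load("w10.npz")[k] for k in("im","K","W")]
c=im[90:290,0:260].copy()
for P in((.473,-.038,.03),(.453,-.126,.03)):
    q=proj(K,W,P)-[0,90]; cv2.circle(c,tuple(int(t) for t in q),2,(0,0,255),-1)
cv2.imwrite("pics/w10c.png",cv2.resize(c,None,fx=2.5,fy=2.5))
E
```

```text
inc tx 1.17 ty -14.71 tz 16.05 spin -71.18 | d 0.218
```

View pics/w10c.png

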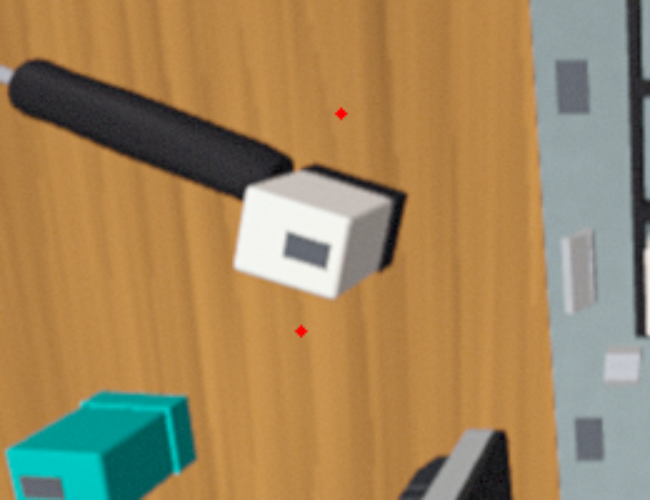

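The crop shows relay A at (310,235), with both finger spots, (341,113) and (301,331), clear of the screwdriver end at (290,165).

Emit:
{"api": "carry_out", "payload": {
  "increments": [
    {"tx": 0.2,"ty": -3,"tz": 0,"spin": -10},
    {"tx": 0.6,"ty": -8,"tz": 0,"spin": -20},
    {"tx": 1.2,"ty": -12,"tz": 0,"spin": -30},
    {"tx": 1.2,"ty": -14.7,"tz": 3,"spin": -40},
    {"tx": 1.2,"ty": -14.7,"tz": 5,"spin": -50},
    {"tx": 1.2,"ty": -14.7,"tz": 7,"spin": -60},
    {"tx": 1.2,"ty": -14.7,"tz": 8,"spin": -71.2},
    {"tx": 1.2,"ty": -14.7,"tz": 8,"spin": -71.2},
    {"tx": 1.2,"ty": -14.7,"tz": 8,"spin": -71.2},
    {"tx": 1.2,"ty": -14.7,"tz": 8,"spin": -71.2}
  ]
}}

```text
clock: 24.02
ee_pos: [0.4648, -0.0815, 0.1057]
ee_rot: [0.0, 0.118, 0.993, -0.0]
ft_force: [-0.1, 0.0, -0.0]
width: 0.0737
grip_force: 0.0
```

```bash
python3 - <<'E'
from h import *
inc(.4633,-.082,.0245,166.5); print(get_obs()["q"])
im,K,W=grab("wrist"); relays(im,K,W,205)
E
```

```text
inc tx 0.13 ty -0.08 tz 8.12 spin -0.07 | d 0.081
[ 0.78317891  0.51128405 -0.82558988  2.08688432  0.54458286  0.76823282
  0.94936157]
px [125.37662338 392.72727273] xy 0.5677 -0.2351 size 18.4 27.1 long axis deg -82.5
px [277.984375 228.3125  ] xy 0.4619 -0.0824 size 31.2 37.0 long axis deg -13.6
```

Emit:
{"api": "carry_out", "payload": {
  "increments": [
    {"tx": 0.2,"ty": -0.1,"tz": 4,"spin": 0},
    {"tx": 0.2,"ty": -0.1,"tz": 7,"spin": 0},
    {"tx": 0.2,"ty": -0.1,"tz": 8.1,"spin": 0},
    {"tx": 0.2,"ty": -0.1,"tz": 8.1,"spin": 0},
    {"tx": 0.2,"ty": -0.1,"tz": 8.1,"spin": 0}
  ]
}}

```text
clock: 24.7
ee_pos: [0.4633, -0.082, 0.0254]
ee_rot: [0.001, 0.117, 0.993, -0.0]
ft_force: [-0.4, 0.9, 0.2]
width: 0.0734
grip_force: 0.0
```

Emit:
{"api": "carry_out", "payload": {
  "increments": [
    {"tx": 0,"ty": 0,"tz": 0,"spin": 0},
    {"tx": 0,"ty": 0,"tz": 0,"spin": 0},
    {"tx": 0,"ty": 0,"tz": 0,"spin": 0},
    {"tx": 0,"ty": 0,"tz": 0,"spin": 0},
    {"tx": 0,"ty": 0,"tz": 0,"spin": 0},
    {"tx": 0,"ty": 0,"tz": 0,"spin": 0},
    {"tx": 0,"ty": 0,"tz": 0,"spin": 0}
  ],
  "fingers": 255
}}

```text
clock: 25.58
ee_pos: [0.4628, -0.0822, 0.025]
ee_rot: [0.0, 0.117, 0.993, -0.0]
ft_force: [-1.1, -0.6, 6.0]
width: 0.0333
grip_force: 40.0
```

Emit:
{"api": "carry_out", "payload": {
  "increments": [
    {"tx": 0,"ty": 0,"tz": -4,"spin": 0},
    {"tx": 0,"ty": 0,"tz": -8,"spin": 0},
    {"tx": 0,"ty": 0,"tz": -10.5,"spin": 0},
    {"tx": 0,"ty": 0,"tz": -10.5,"spin": 0},
    {"tx": 0,"ty": 0,"tz": -10.5,"spin": 0}
  ]
}}

```text
clock: 26.2
ee_pos: [0.4616, -0.0823, 0.1285]
ee_rot: [-0.001, 0.118, 0.993, -0.0]
ft_force: [0.1, 0.1, -1.4]
width: 0.0333
grip_force: 40.7
```

```bash
python3 - <<'E'
from h import *
inc(.5996,.0552,.13,185.3); print(get_obs()["width"])
E
```

```text
inc tx -10.21 ty 16.59 tz -0.18 spin -18.80 | d 0.195
0.03333329201755948
```

Emit:
{"api": "carry_out", "payload": {
  "increments": [
    {"tx": -3,"ty": 4,"tz": 0,"spin": -5},
    {"tx": -5.5,"ty": 8.5,"tz": 0,"spin": -10},
    {"tx": -8,"ty": 13,"tz": 0,"spin": -15},
    {"tx": -10.2,"ty": 16.6,"tz": 0,"spin": -18.8},
    {"tx": -10.2,"ty": 16.6,"tz": 0,"spin": -18.8},
    {"tx": -10.2,"ty": 16.6,"tz": 0,"spin": -18.8},
    {"tx": -10.2,"ty": 16.6,"tz": 0,"spin": -18.8},
    {"tx": -10.2,"ty": 16.6,"tz": 0,"spin": -18.8}
  ]
}}

```text
clock: 27.2
ee_pos: [0.5999, 0.0544, 0.1292]
ee_rot: [-0.0, -0.046, 0.999, -0.0]
ft_force: [0.1, -0.2, -1.9]
width: 0.0334
grip_force: 40.8
```

```bash
python3 - <<'E'
from h import *
im,K,W=grab("wrist","w11"); print(tool())
cv2.imwrite("pics/w11c.png",cv2.resize(im[120:400,140:420],None,fx=2.1,fy=2.1))
inc(.5996,.0552,.046,185.3)
E
```

```text
(array([0.60001224, 0.0546434 , 0.12936943]), array([[-9.95800432e-01, -9.15504918e-02, -8.22713212e-05],
       [-9.15504141e-02,  9.95800205e-01, -6.88177432e-04],
       [ 1.44928781e-04, -6.77755411e-04, -9.99999760e-01]]), np.float64(-174.74719238816886))
inc tx 0.03 ty 0.06 tz 8.34 spin -0.05 | d 0.083
```

Emit:
{"api": "carry_out", "payload": {
  "increments": [
    {"tx": 0,"ty": 0.1,"tz": 2,"spin": 0},
    {"tx": 0,"ty": 0.1,"tz": 4,"spin": 0},
    {"tx": 0,"ty": 0.1,"tz": 5,"spin": 0},
    {"tx": 0,"ty": 0.1,"tz": 5.8,"spin": 0},
    {"tx": 0,"ty": 0.1,"tz": 6.4,"spin": 0},
    {"tx": 0,"ty": 0.1,"tz": 7,"spin": 0},
    {"tx": 0,"ty": 0.1,"tz": 7.6,"spin": 0},
    {"tx": 0,"ty": 0.1,"tz": 8.2,"spin": 0},
    {"tx": 0,"ty": 0.1,"tz": 8.4,"spin": 0},
    {"tx": 0,"ty": 0.1,"tz": 8.4,"spin": 0}
  ]
}}

```text
clock: 28.5
ee_pos: [0.6, 0.0565, 0.0452]
ee_rot: [-0.0, -0.046, 0.999, -0.0]
ft_force: [0.0, -0.7, -2.2]
width: 0.0334
grip_force: 40.9
```

Emit:
{"api": "carry_out", "payload": {
  "increments": [
    {"tx": 0,"ty": 0,"tz": 0,"spin": 0},
    {"tx": 0,"ty": 0,"tz": 0,"spin": 0},
    {"tx": 0,"ty": 0,"tz": 0,"spin": 0},
    {"tx": 0,"ty": 0,"tz": 0,"spin": 0},
    {"tx": 0,"ty": 0,"tz": -4,"spin": 0},
    {"tx": 0,"ty": 0,"tz": -9,"spin": 0},
    {"tx": 2,"ty": 1,"tz": -14,"spin": 10},
    {"tx": 5,"ty": 2,"tz": -14,"spin": 20},
    {"tx": 9,"ty": 4,"tz": -14,"spin": 30},
    {"tx": 13,"ty": 6,"tz": -14,"spin": 40},
    {"tx": 13,"ty": 6,"tz": -14,"spin": 50},
    {"tx": 13,"ty": 6,"tz": -14,"spin": 60}
  ],
  "fingers": 35
}}

```text
clock: 30.0
ee_pos: [0.4648, 0.1045, 0.1857]
ee_rot: [0.001, 0.461, 0.887, -0.0]
ft_force: [0.4, -0.4, 0.6]
width: 0.0734
grip_force: 0.0
```

```bash
python3 - <<'E'
from h import *
im,K,W=grab("wrist","w12"); print(tool())
relays(im,K,W,210)
E
```

```text
(array([0.465041  , 0.1044254 , 0.18580257]), array([[-5.69850230e-01,  8.21747895e-01,  1.05521619e-03],
       [ 8.21747818e-01,  5.69850977e-01, -6.23032376e-04],
       [-1.11329152e-03,  5.12086461e-04, -9.99999249e-01]]), np.float64(124.73980709350968))
px [356.32911392 322.93670886] xy 0.6055 0.0371 size 21.0 42.3 long axis deg -32.2
px [297.16901408 165.99295775] xy 0.4598 0.1381 size 36.8 32.0 long axis deg 18.0
```

Relay B measures 36.8 × 32.0 mm at (0.460, 0.138), long axis 18°, which fits the given size. I'll grasp it with phi = 108.

```bash
python3 - <<'E'
from h import *
inc(.46,.138,.0245,108)
E
```

```text
inc tx 3.06 ty 1.49 tz 16.13 spin 16.74 | d 0.165
```

Emit:
{"api": "carry_out", "payload": {
  "increments": [
    {"tx": 3.1,"ty": 1.5,"tz": 2,"spin": 10},
    {"tx": 3.1,"ty": 1.5,"tz": 4,"spin": 16.7},
    {"tx": 3.1,"ty": 1.5,"tz": 8,"spin": 16.7},
    {"tx": 3.1,"ty": 1.5,"tz": 8,"spin": 16.7},
    {"tx": 3.1,"ty": 1.5,"tz": 8,"spin": 16.7},
    {"tx": 3.1,"ty": 1.5,"tz": 12,"spin": 16.7},
    {"tx": 3.1,"ty": 1.5,"tz": 15,"spin": 16.7},
    {"tx": 3.1,"ty": 1.5,"tz": 16.1,"spin": 16.7},
    {"tx": 3.1,"ty": 1.5,"tz": 16.1,"spin": 16.7},
    {"tx": 3.1,"ty": 1.5,"tz": 16.1,"spin": 16.7}
  ]
}}

```text
clock: 31.3
ee_pos: [0.4605, 0.1387, 0.0257]
ee_rot: [0.001, 0.583, 0.812, 0.001]
ft_force: [-0.0, -0.0, -0.2]
width: 0.0735
grip_force: 0.0
```

Emit:
{"api": "carry_out", "payload": {
  "increments": [
    {"tx": 0,"ty": 0,"tz": 0,"spin": 0},
    {"tx": 0,"ty": 0,"tz": 0,"spin": 0},
    {"tx": 0,"ty": 0,"tz": 0,"spin": 0},
    {"tx": 0,"ty": 0,"tz": 0,"spin": 0},
    {"tx": 0,"ty": 0,"tz": 0,"spin": 0},
    {"tx": 0,"ty": 0,"tz": 0,"spin": 0},
    {"tx": 0,"ty": 0,"tz": 0,"spin": 0}
  ],
  "fingers": 255
}}

```text
clock: 32.17
ee_pos: [0.46, 0.1384, 0.0251]
ee_rot: [0.001, 0.583, 0.812, 0.0]
ft_force: [-0.5, -0.8, 5.9]
width: 0.0396
grip_force: 40.0
```

Emit:
{"api": "carry_out", "payload": {
  "increments": [
    {"tx": 0,"ty": 0,"tz": -4,"spin": 0},
    {"tx": 0,"ty": 0,"tz": -8,"spin": 0},
    {"tx": 0,"ty": 0,"tz": -12,"spin": 0},
    {"tx": 0,"ty": 0,"tz": -12,"spin": 0},
    {"tx": 0,"ty": 0,"tz": -12,"spin": 0}
  ]
}}

```text
clock: 32.8
ee_pos: [0.4589, 0.1377, 0.1437]
ee_rot: [-0.0, 0.584, 0.812, -0.001]
ft_force: [-0.2, -1.5, -3.2]
width: 0.0389
grip_force: 41.8
```

```bash
python3 - <<'E'
from h import *
inc(.6039,.0098,.145,95.3); print(get_obs()["width"])
E
```

```text
inc tx -16.75 ty 9.66 tz -0.14 spin 13.30 | d 0.193
0.03891859403505363
```

Emit:
{"api": "carry_out", "payload": {
  "increments": [
    {"tx": -4,"ty": 2.3,"tz": 0,"spin": 4},
    {"tx": -8,"ty": 4.6,"tz": 0,"spin": 8},
    {"tx": -12,"ty": 7,"tz": 0,"spin": 12},
    {"tx": -16.8,"ty": 9.7,"tz": 0,"spin": 13.3},
    {"tx": -16.8,"ty": 9.7,"tz": 0,"spin": 13.3},
    {"tx": -16.8,"ty": 9.7,"tz": 0,"spin": 13.3},
    {"tx": -16.8,"ty": 9.7,"tz": 0,"spin": 13.3},
    {"tx": -16.8,"ty": 9.7,"tz": 0,"spin": 13.3}
  ]
}}

```text
clock: 33.8
ee_pos: [0.6044, 0.0111, 0.1443]
ee_rot: [-0.0, 0.673, 0.74, -0.0]
ft_force: [0.1, 0.0, -1.7]
width: 0.0392
grip_force: 41.6
```

```bash
python3 - <<'E'
from h import *
np.set_printoptions(precision=4,suppress=True)
im,K,W=grab("wrist","w13"); np.savez("w13",im=im,K=K,W=W); p,M,f=tool(); print(p,f,get_obs()["width"])
inc(.6039,.0098,.0455,95.3)
hsv=cv2.cvtColor(im,cv2.COLOR_BGR2HSV); col=im[150:330:2,278].astype(int).max(1); print(col)
print("exp base far v",proj(K,W,p+M@[.017,0,.0246]),"top far",proj(K,W,p+M@[.017,0,-.0304]))
relays(im,K,W,205)
E
```

```text
[0.6046 0.0109 0.1444] 95.40958291413295 0.03961490339115327
inc tx -0.10 ty -0.08 tz 9.89 spin 0.11 | d 0.099
[241 228 157 155 154 154 154 156 153 227 243 241 239 240 240 241 197  50
  42  68 160 160 160 158 155 160 161 162 160 159 160 160 159 162 162 156
 156  90  26  35  31  43 108 202 201 202 202 201 200 201 200 200 202 204
 203 202 203 204 203 203 219 242 241 240 241 241 241 241 240 240 240 241
 242 146 108 111 116 112 104 112 106 110 107 174 240 241 240 239 241 240]
exp base far v [280.7146 222.4204] top far [281.21  269.872]
px [279.0097 304.0909] xy 0.6117 -0.0744 size 75.3 75.0 long axis deg 5.4
px [280.0412 158.3608] xy 0.6003 0.0543 size 40.2 34.0 long axis deg 5.4
```

The held relay sits centred in the hand. Lowering it into the third pocket.

Emit:
{"api": "carry_out", "payload": {
  "increments": [
    {"tx": -0.1,"ty": 0,"tz": 3,"spin": 0},
    {"tx": -0.1,"ty": 0,"tz": 5.5,"spin": 0},
    {"tx": -0.1,"ty": 0,"tz": 6.5,"spin": 0},
    {"tx": -0.1,"ty": 0,"tz": 7.2,"spin": 0},
    {"tx": -0.1,"ty": 0,"tz": 7.8,"spin": 0},
    {"tx": -0.1,"ty": 0,"tz": 8.4,"spin": 0},
    {"tx": -0.1,"ty": 0,"tz": 9,"spin": 0},
    {"tx": -0.1,"ty": 0,"tz": 9.6,"spin": 0},
    {"tx": -0.1,"ty": 0,"tz": 9.9,"spin": 0},
    {"tx": -0.1,"ty": 0,"tz": 9.9,"spin": 0}
  ]
}}

```text
clock: 35.1
ee_pos: [0.6053, 0.0092, 0.0453]
ee_rot: [0.0, 0.673, 0.739, 0.0]
ft_force: [-0.6, 1.5, -2.0]
width: 0.0393
grip_force: 41.7
```

Emit:
{"api": "carry_out", "payload": {
  "increments": [
    {"tx": 0,"ty": 0,"tz": 0,"spin": 0},
    {"tx": 0,"ty": 0,"tz": 0,"spin": 0},
    {"tx": 0,"ty": 0,"tz": 0,"spin": 0},
    {"tx": 0,"ty": 0,"tz": 0,"spin": 0},
    {"tx": 0,"ty": 0,"tz": -4,"spin": 0},
    {"tx": 0,"ty": 0,"tz": -9,"spin": 0},
    {"tx": -3,"ty": 0,"tz": -14,"spin": 0},
    {"tx": -8,"ty": 0,"tz": -17,"spin": 0},
    {"tx": -8,"ty": 0,"tz": -17,"spin": 0},
    {"tx": -8,"ty": 0,"tz": -17,"spin": 0}
  ],
  "fingers": 35
}}

```text
clock: 36.35
ee_pos: [0.6122, -0.0704, 0.2151]
ee_rot: [-0.0, 0.674, 0.739, -0.0]
ft_force: [-0.0, 0.9, 0.5]
width: 0.0735
grip_force: 0.0
```

```bash
python3 - <<'E'
from h import *
np.set_printoptions(precision=4,suppress=True)
im,K,W=grab("wrist","w14"); np.savez("w14",im=im,K=K,W=W); print(tool())
hsv=cv2.cvtColor(im,cv2.COLOR_BGR2HSV)
m=((hsv[...,1]<45)&(hsv[...,2]>222)).astype(np.uint8)
cs,_=cv2.findContours(m,cv2.RETR_EXTERNAL,cv2.CHAIN_APPROX_NONE)
for c in cs:
    if cv2.contourArea(c)>200:
        q=np.array([onz(K,W,*p,.075)[:2] for p in c[:,0]],np.float32)
        r=cv2.minAreaRect(q*1000); d=np.array(r[0])/1000-[.606,-.0125]
        print(c[:,0].mean(0),r,"bed",d@[.9957,.0924],d@[-.0924,.9957])
inc(.604,-.385,.20,95.3)
grab("top","top3"); grab("side","side3")
E
```

```text
(array([ 0.6119, -0.0694,  0.2147]), array([[-0.0941,  0.9956, -0.0013],
       [ 0.9956,  0.0941,  0.0008],
       [ 0.0009, -0.0013, -1.    ]]), np.float64(95.39672704734843))
[278.2707 206.3835] ((611.2631225585938, -80.27760314941406), (36.30034637451172, 30.837697982788086), 5.293882369995117) bed -0.0010221593994140772 -0.06797247198028565
[280.0461 108.    ] ((604.8264770507812, 8.46394157409668), (36.699440002441406, 29.534360885620117), 5.2932844161987305) bed 0.0007685914009094872 0.020982230145835872
[279.7212  46.1636] ((600.2095336914062, 55.920013427734375), (36.248992919921875, 30.087087631225586), 5.29274320602417) bed 0.0005564419372559087 0.06866084645690917
inc tx -31.35 ty -3.76 tz 1.44 spin 0.10 | d 0.316
```

All three relays are seated (rows at −68, +21 and +69 mm, all square to the bed). Back to the guard.

Emit:
{"api": "carry_out", "payload": {
  "increments": [
    {"tx": -6,"ty": -0.7,"tz": 0,"spin": 0},
    {"tx": -12,"ty": -1.4,"tz": 0,"spin": 0},
    {"tx": -18,"ty": -2.2,"tz": 0,"spin": 0},
    {"tx": -24,"ty": -2.9,"tz": 0,"spin": 0},
    {"tx": -31.4,"ty": -3.8,"tz": 1.4,"spin": 0},
    {"tx": -31.4,"ty": -3.8,"tz": 1.4,"spin": 0},
    {"tx": -31.4,"ty": -3.8,"tz": 1.4,"spin": 0},
    {"tx": -31.4,"ty": -3.8,"tz": 1.4,"spin": 0},
    {"tx": -31.4,"ty": -3.8,"tz": 1.4,"spin": 0}
  ],
  "fingers": 0
}}

```text
clock: 37.62
ee_pos: [0.605, -0.3842, 0.202]
ee_rot: [0.0, 0.672, 0.74, 0.0]
ft_force: [-0.4, -0.4, -0.0]
width: 0.0851
grip_force: 0.0
```

```bash
python3 - <<'E'
from h import *
np.set_printoptions(precision=4,suppress=True)
im,K,W=grab("wrist","w15"); np.savez("w15",im=im,K=K,W=W); print(tool())
g=cv2.cvtColor(im,cv2.COLOR_BGR2GRAY)
m=(g<60).astype(np.uint8); n,l,s,ce=cv2.connectedComponentsWithStats(m)
for i in range(1,n):
    if 600<s[i,4]<6000 and s[i,3]>80:
        cn=np.argwhere(l==i)[:,::-1].astype(np.float32)
        q=np.array([onz(K,W,*p,.109)[:2] for p in cn],np.float32); print(s[i],cv2.minAreaRect(q*1000))
inc(.604,-.385,.0845,95.3)
E
```

```text
(array([ 0.6048, -0.3848,  0.202 ]), array([[-0.0956,  0.9954,  0.0006],
       [ 0.9954,  0.0956,  0.    ],
       [-0.    ,  0.0006, -1.    ]]), np.float64(95.48618335013207))
[ 271  153   16  112 1677] ((603.7725219726562, -383.7235107421875), (12.008849143981934, 92.6310806274414), 5.027029037475586)
inc tx -0.02 ty -0.09 tz 11.75 spin 0.19 | d 0.118
```

Emit:
{"api": "carry_out", "payload": {
  "increments": [
    {"tx": 0,"ty": -0.1,"tz": 5,"spin": 0.2},
    {"tx": 0,"ty": -0.1,"tz": 9,"spin": 0.2},
    {"tx": 0,"ty": -0.1,"tz": 11.9,"spin": 0.2},
    {"tx": 0,"ty": -0.1,"tz": 11.9,"spin": 0.2},
    {"tx": 0,"ty": -0.1,"tz": 11.9,"spin": 0.2},
    {"tx": 0,"ty": -0.1,"tz": 11.9,"spin": 0.2}
  ]
}}

```text
clock: 38.42
ee_pos: [0.6041, -0.3872, 0.0846]
ee_rot: [0.002, 0.675, 0.738, 0.0]
ft_force: [0.2, -0.5, 0.5]
width: 0.0854
grip_force: 0.0
```

Emit:
{"api": "carry_out", "payload": {
  "increments": [
    {"tx": 0,"ty": 0,"tz": 0,"spin": 0},
    {"tx": 0,"ty": 0,"tz": 0,"spin": 0},
    {"tx": 0,"ty": 0,"tz": 0,"spin": 0},
    {"tx": 0,"ty": 0,"tz": 0,"spin": 0},
    {"tx": 0,"ty": 0,"tz": 0,"spin": 0},
    {"tx": 0,"ty": 0,"tz": 0,"spin": 0},
    {"tx": 0,"ty": 0,"tz": 0,"spin": 0},
    {"tx": 0,"ty": 0,"tz": 0,"spin": 0}
  ],
  "fingers": 255,
  "squeeze": 70
}}

```text
clock: 39.42
ee_pos: [0.6033, -0.3867, 0.0825]
ee_rot: [0.0, 0.675, 0.738, 0.0]
ft_force: [3.0, -0.2, 0.2]
width: 0.013
grip_force: 68.8
```

```bash
python3 - <<'E'
from h import *
print(tool()); inc(.6062,-.0132,.225,95.23)
E
```

```text
(array([ 0.60327567, -0.38673342,  0.08251245]), array([[-8.95333292e-02,  9.95983552e-01,  7.39926988e-04],
       [ 9.95983816e-01,  8.95334131e-02, -8.11178565e-05],
       [-1.47040240e-04,  7.29692554e-04, -9.99999723e-01]]), np.float64(95.13676049160883))
inc tx 37.18 ty 3.65 tz -14.25 spin -0.09 | d 0.400
```

Emit:
{"api": "carry_out", "payload": {
  "increments": [
    {"tx": 0,"ty": 0,"tz": -3,"spin": 0},
    {"tx": 0,"ty": 0,"tz": -7,"spin": 0},
    {"tx": 0,"ty": 0,"tz": -11,"spin": 0},
    {"tx": 0,"ty": 0,"tz": -14.3,"spin": 0},
    {"tx": 4,"ty": 0.4,"tz": -14.3,"spin": 0},
    {"tx": 9,"ty": 0.9,"tz": -14.3,"spin": 0},
    {"tx": 14,"ty": 1.4,"tz": -14.3,"spin": 0},
    {"tx": 19,"ty": 1.9,"tz": -14.3,"spin": 0},
    {"tx": 24,"ty": 2.4,"tz": -14.3,"spin": 0},
    {"tx": 29,"ty": 2.9,"tz": -14.3,"spin": 0},
    {"tx": 32,"ty": 3.3,"tz": -14.3,"spin": 0},
    {"tx": 32,"ty": 3.3,"tz": -14.3,"spin": 0}
  ]
}}

```text
clock: 40.92
ee_pos: [0.6058, -0.0614, 0.2245]
ee_rot: [-0.002, 0.673, 0.74, -0.001]
ft_force: [-0.2, -1.0, -3.9]
width: 0.0127
grip_force: 68.8
```

```bash
python3 - <<'E'
from h import *
print(tool(),get_obs()["width"]); inc(.6062,-.015,.16,95.23)
E
```

```text
(array([ 0.60575315, -0.06143252,  0.22450014]), array([[-0.09509983,  0.99546274, -0.00315634],
       [ 0.99546671,  0.09510382,  0.00113798],
       [ 0.001433  , -0.00303381, -0.99999437]]), np.float64(95.45707141210005)) 0.012745643570650377
inc tx 4.61 ty 0.51 tz 6.46 spin 0.23 | d 0.079
```

Emit:
{"api": "carry_out", "payload": {
  "increments": [
    {"tx": 2,"ty": 0.2,"tz": 0,"spin": 0},
    {"tx": 4.6,"ty": 0.5,"tz": 2,"spin": 0},
    {"tx": 4.6,"ty": 0.5,"tz": 4,"spin": 0},
    {"tx": 4.6,"ty": 0.5,"tz": 5.5,"spin": 0},
    {"tx": 4.6,"ty": 0.5,"tz": 5.5,"spin": 0},
    {"tx": 4.6,"ty": 0.5,"tz": 5.5,"spin": 0},
    {"tx": 4.6,"ty": 0.5,"tz": 5.5,"spin": 0},
    {"tx": 4.6,"ty": 0.5,"tz": 5.5,"spin": 0}
  ]
}}

```text
clock: 41.92
ee_pos: [0.6084, -0.0191, 0.171]
ee_rot: [0.0, 0.675, 0.738, 0.0]
ft_force: [-0.7, 0.2, -5.1]
width: 0.0127
grip_force: 68.8
```

```bash
python3 - <<'E'
from h import *
np.set_printoptions(precision=4,suppress=True)
p,M,f=tool(); print(p,f); im,K,W=grab("wrist","w16"); np.savez("w16",im=im,K=K,W=W)
zb=p[2]-.0825
O=np.array([.6062,-.0132]) # ear hole expected if aligned
e=p+M@[.131+.0018+.0005,0,0]; e[2]=zb+.02; print("ear exp px",proj(K,W,e),"lug px",proj(K,W,(.5942,.1163,.03)))
u,v=proj(K,W,e).astype(int); c=im[max(v-45,0):v+45,u-60:u+60]
print(u-60,max(v-45,0))
cv2.imwrite("pics/w16c.png",cv2.resize(c,None,fx=5,fy=5,interpolation=cv2.INTER_CUBIC)[:,:])
hsv=cv2.cvtColor(im,cv2.COLOR_BGR2HSV); m=((hsv[...,1]>70)).astype(np.uint8)
n,l,s,ce=cv2.connectedComponentsWithStats(m)
for i in range(1,n):
    if 20<s[i,4]<800 and abs(ce[i][0]-u)<60 and ce[i][1]<130: print(ce[i],s[i])
inc(.6062,-.015,.1025,95.23)
E
```

```text
[ 0.6084 -0.0191  0.171 ] 95.10693962261008
ear exp px [280.1271   7.6993] lug px [277.2803  34.152 ]
220 0
inc tx 0.42 ty -0.18 tz 6.84 spin -0.12 | d 0.069
```

View pics/w16c.png

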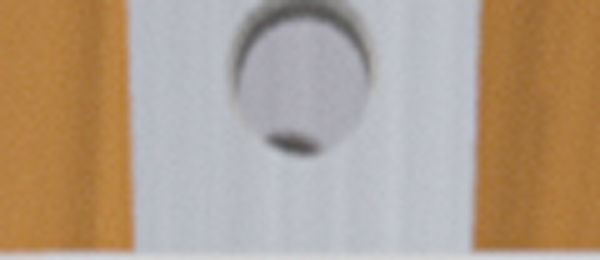

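The ear hole is at about (280,15.5) full-frame, a bit nearer than predicted. I'm computing the offset.

```bash
python3 - <<'E'
from h import *
np.set_printoptions(precision=4,suppress=True)
im,K,W=[np.load("w16.npz")[k] for k in("im","K","W")]; p,M,f=tool(); print(p)
for z in(.1085,.104,.100): print(z,(M.T@(onz(K,W,280.2,15.5,z)-p))*1000)
# handle far end & guard far top edge profile along centre column
print(np.round(im[0:260:2,280].max(1)).tolist())
# w7 reference (seated): same handle far end
i7,K7,W7=[np.load("w7.npz")[k] for k in("im","K","W")]
print(np.round(i7[140:300:2,281].max(1)).tolist())
E
```

```text
[ 0.6083 -0.019   0.1709]
0.1085 [129.3549   0.0963  62.3464]
0.104 [130.4975   0.1079  66.8461]
0.1 [131.5132   0.1182  70.8459]
[102, 97, 166, 184, 182, 181, 184, 183, 184, 181, 185, 183, 184, 162, 102, 111, 198, 197, 199, 198, 198, 199, 197, 198, 196, 202, 217, 217, 220, 217, 219, 221, 216, 196, 184, 187, 192, 211, 203, 208, 210, 211, 192, 187, 188, 218, 235, 234, 235, 233, 235, 235, 233, 218, 199, 197, 198, 198, 199, 197, 213, 235, 234, 233, 233, 233, 232, 224, 209, 203, 187, 190, 187, 187, 189, 195, 219, 222, 222, 232, 233, 233, 233, 234, 233, 234, 207, 198, 199, 113, 22, 31, 33, 37, 32, 27, 29, 35, 30, 44, 46, 47, 44, 41, 34, 45, 39, 39, 44, 48, 47, 42, 37, 42, 42, 40, 35, 46, 44, 41, 19, 44, 45, 37, 34, 46, 44, 38, 44, 39]
[205, 197, 185, 184, 187, 188, 207, 200, 81, 30, 33, 28, 41, 44, 39, 43, 45, 42, 35, 44, 41, 41, 43, 49, 43, 48, 43, 47, 48, 38, 48, 40, 40, 40, 31, 36, 38, 44, 36, 47, 41, 42, 43, 43, 37, 43, 43, 46, 48, 40, 43, 39, 46, 44, 43, 36, 42, 43, 40, 45, 39, 44, 39, 38, 37, 38, 44, 39, 30, 165, 208, 209, 209, 212, 211, 209, 210, 209, 211, 208]
```

```bash
python3 - <<'E'
from h import *
np.set_printoptions(precision=4,suppress=True)
def far(n,v,u,zt,pz):
    im,K,W=[np.load(n+".npz")[k] for k in("im","K","W")]
    return onz(K,W,u,v,zt)
p,M,f=tool(); zb=p[2]-.0825
print("held bar end in tool",M.T@(far("w16",179,280,zb+.095,0)-p)*1000, "want 46+off")
t=np.array([.6062,-.0132,.1032]); th=np.radians(95.23); x=np.array([np.cos(th),np.sin(th)])
print("seated bar end",(far("w7",157,281,.115,0)[:2]-t[:2])@x*1000,"ear",(np.array([.5946,.1164])-t[:2])@x*1000)
t2=np.array([.6033,-.3867]); x2=[np.cos(np.radians(95.1)),np.sin(np.radians(95.1))]
im,K,W=[np.load("w15.npz")[k] for k in("im","K","W")]
print("bench bar end",(onz(K,W,279,153,.095)[:2]-t2)@x2*1000)
E
```

```text
held bar end in tool [ 49.7918  -0.1631 -12.5134] want 46+off
seated bar end 45.596938577908084 ear 130.11783672132165
bench bar end 47.4319017171115
```

Emit:
{"api": "carry_out", "payload": {
  "increments": [
    {"tx": 0.5,"ty": -0.2,"tz": 1,"spin": 0},
    {"tx": 0.5,"ty": -0.2,"tz": 2,"spin": 0},
    {"tx": 0.5,"ty": -0.2,"tz": 3,"spin": 0},
    {"tx": 0.5,"ty": -0.2,"tz": 4,"spin": 0},
    {"tx": 0.5,"ty": -0.2,"tz": 4.2,"spin": 0},
    {"tx": 0.5,"ty": -0.2,"tz": 4.2,"spin": 0},
    {"tx": 0.5,"ty": -0.2,"tz": 4.2,"spin": 0}
  ]
}}

```text
clock: 42.85
ee_pos: [0.6059, -0.0141, 0.1288]
ee_rot: [0.0, 0.675, 0.738, 0.0]
ft_force: [-0.2, -0.3, -4.5]
width: 0.013
grip_force: 68.8
```

```bash
python3 - <<'E'
from h import *
np.set_printoptions(precision=4,suppress=True)
p,M,f=tool(); print(p,f); im,K,W=grab("wrist","w17"); np.savez("w17",im=im,K=K,W=W)
inc(.6062,-.0137,.1025,95.23)
zb=p[2]-.0825
print("lug hole exp",proj(K,W,(.5946,.1164,.03)),"ear if aligned",proj(K,W,(.5946,.1164,zb+.02)))
hsv=cv2.cvtColor(im,cv2.COLOR_BGR2HSV); g=im.max(2)
print(g[0:70,280].tolist())
for v in range(4,44,6): print(v,g[v,262:300:2].tolist())
E
```

```text
[ 0.6059 -0.0141  0.1288] 95.12236322183254
inc tx 0.03 ty 0.03 tz 2.63 spin -0.11 | d 0.026
lug hole exp [280.5278  28.2597] ear if aligned [280.7933  12.3985]
[101, 93, 97, 128, 165, 181, 181, 182, 180, 180, 181, 179, 181, 179, 179, 181, 182, 182, 165, 129, 113, 86, 79, 83, 77, 83, 84, 79, 77, 85, 121, 168, 197, 200, 198, 196, 196, 196, 198, 198, 198, 197, 195, 199, 197, 198, 197, 199, 195, 198, 197, 192, 195, 198, 207, 218, 218, 214, 213, 215, 218, 219, 212, 204, 195, 191, 196, 191, 185, 183]
4 [196, 197, 190, 169, 129, 99, 96, 119, 152, 165, 158, 146, 111, 95, 123, 161, 196, 195, 199]
10 [193, 194, 160, 106, 157, 180, 175, 177, 178, 181, 180, 182, 176, 176, 178, 118, 167, 193, 201]
16 [193, 194, 161, 171, 178, 179, 177, 176, 179, 182, 183, 185, 178, 178, 179, 177, 163, 194, 202]
22 [194, 195, 186, 176, 177, 151, 109, 87, 79, 79, 82, 98, 125, 159, 181, 184, 195, 198, 201]
28 [195, 194, 193, 190, 195, 171, 114, 81, 74, 77, 82, 88, 101, 164, 194, 195, 197, 198, 199]
34 [193, 196, 190, 191, 196, 197, 200, 197, 194, 198, 196, 193, 195, 200, 193, 195, 197, 200, 206]
40 [195, 196, 193, 191, 193, 196, 200, 198, 196, 198, 197, 195, 196, 198, 196, 196, 198, 200, 202]
```

```bash
python3 - <<'E'
from h import *
from scipy.optimize import least_squares
np.set_printoptions(precision=4,suppress=True)
im,K,W=[np.load("w17.npz")[k] for k in("im","K","W")]; p,M,f=tool(); zb=p[2]-.0825
g=im.max(2); print("col",g[160:200,280].tolist())
i7,K7,W7=[np.load("w7.npz")[k] for k in("im","K","W")]; print("w7 col",i7.max(2)[60:100,281].tolist())
# seated reference for each feature using w7 (tool x offset from TCP .6062,-.0132)
x=M[:2,0]; t=np.array([.6062,-.0132])
for v in(76,78,80): print("w7 rim",v,(onz(K7,W7,281,v,.09)[:2]-t)@x*1000)
for v in(53,54.5,56): print("w17 rim",v,(onz(K,W,280,v,zb+.07)-p)@M[:,0]*1000)
E
```

```text
col [185, 185, 186, 186, 198, 214, 221, 220, 221, 220, 221, 220, 220, 221, 223, 231, 232, 207, 130, 32, 21, 28, 29, 31, 31, 36, 38, 41, 22, 31, 29, 34, 35, 29, 26, 32, 29, 35, 46, 45]
w7 col [179, 189, 198, 196, 199, 194, 195, 197, 197, 196, 196, 196, 197, 196, 195, 199, 198, 200, 208, 217, 217, 218, 216, 217, 217, 215, 205, 196, 201, 207, 205, 206, 208, 203, 195, 187, 185, 186, 187, 185]
w7 rim 76 102.57710543375812
w7 rim 78 101.18881904806835
w7 rim 80 99.79547968337985
w17 rim 53 101.98676414727322
w17 rim 54.5 101.37781717582563
w17 rim 56 100.76724234413312
```

The held guard is slightly nose-down (about 1.5–2°), with its offset within about 1.5 mm of the seat. I'll lower it gently and let it flatten in the curbs.

Emit:
{"api": "carry_out", "payload": {
  "increments": [
    {"tx": -0.05,"ty": 0,"tz": 0.5,"spin": 0},
    {"tx": -0.05,"ty": 0,"tz": 0.9,"spin": 0},
    {"tx": -0.05,"ty": 0,"tz": 1.3,"spin": 0},
    {"tx": -0.05,"ty": 0,"tz": 1.6,"spin": 0},
    {"tx": -0.05,"ty": 0,"tz": 1.9,"spin": 0},
    {"tx": -0.05,"ty": 0,"tz": 2.1,"spin": 0},
    {"tx": -0.05,"ty": 0,"tz": 2.3,"spin": 0},
    {"tx": -0.05,"ty": 0,"tz": 2.3,"spin": 0}
  ]
}}

```text
clock: 43.9
ee_pos: [0.6056, -0.0146, 0.1053]
ee_rot: [-0.0, 0.675, 0.738, -0.0]
ft_force: [0.0, 0.7, -3.2]
width: 0.0125
grip_force: 68.9
```

Emit:
{"api": "carry_out", "payload": {
  "increments": [
    {"tx": 0,"ty": 0,"tz": 0.1,"spin": 0},
    {"tx": 0,"ty": 0,"tz": 0.2,"spin": 0},
    {"tx": 0,"ty": 0,"tz": 0.3,"spin": 0},
    {"tx": 0,"ty": 0,"tz": 0.3,"spin": 0}
  ]
}}

```text
clock: 44.4
ee_pos: [0.6058, -0.0147, 0.1025]
ee_rot: [0.0, 0.675, 0.738, 0.0]
ft_force: [-0.4, -0.7, -2.9]
width: 0.0129
grip_force: 69.1
```

Emit:
{"api": "carry_out", "payload": {
  "increments": [
    {"tx": 0,"ty": 0,"tz": 0.1,"spin": 0},
    {"tx": 0,"ty": 0,"tz": 0.2,"spin": 0},
    {"tx": 0,"ty": 0,"tz": 0.2,"spin": 0},
    {"tx": 0,"ty": 0,"tz": 0.2,"spin": 0}
  ]
}}

```text
clock: 44.9
ee_pos: [0.6064, -0.0148, 0.1021]
ee_rot: [0.001, 0.675, 0.738, 0.0]
ft_force: [-3.2, -0.4, 8.6]
width: 0.0127
grip_force: 70.6
```

Firm contact at the seat height. Releasing, then rising to inspect.

Emit:
{"api": "carry_out", "payload": {
  "increments": [
    {"tx": 0,"ty": 0,"tz": 0,"spin": 0},
    {"tx": 0,"ty": 0,"tz": 0,"spin": 0},
    {"tx": 0,"ty": 0,"tz": 0,"spin": 0},
    {"tx": 0,"ty": 0,"tz": 0,"spin": 0},
    {"tx": 0,"ty": 0,"tz": 0,"spin": 0},
    {"tx": 0,"ty": 0,"tz": -4,"spin": 0},
    {"tx": 0,"ty": 0,"tz": -9.8,"spin": 0},
    {"tx": 0,"ty": 0,"tz": -9.8,"spin": 0},
    {"tx": 0,"ty": 0,"tz": -9.8,"spin": 0}
  ],
  "fingers": 0
}}

```text
clock: 46.02
ee_pos: [0.6053, -0.0149, 0.1982]
ee_rot: [0.0, 0.675, 0.738, -0.0]
ft_force: [-0.9, -0.2, -0.5]
width: 0.0854
grip_force: 0.0
```

```bash
python3 - <<'E'
from h import *
np.set_printoptions(precision=4,suppress=True)
p,M,f=tool(); print(p,f); im,K,W=grab("wrist","w18"); np.savez("w18",im=im,K=K,W=W)
def bar(n):
    i,K,W=[np.load(n+".npz")[k] for k in("im","K","W")]
    g=cv2.cvtColor(i,cv2.COLOR_BGR2GRAY); m=(g<60).astype(np.uint8); N,l,s,ce=cv2.connectedComponentsWithStats(m)
    for j in range(1,N):
        if 600<s[j,4]<6000 and s[j,3]>80 and abs(ce[j][0]-280)<20:
            cn=np.argwhere(l==j)[:,::-1].astype(np.float32)
            q=np.array([onz(K,W,*c,.129)[:2] for c in cn],np.float32); print(n,s[j],cv2.minAreaRect(q*1000))
    u,v=proj(K,W,(.5946,.1164,.04)); print("ear exp px",u,v)
    h=cv2.cvtColor(i,cv2.COLOR_BGR2HSV); u,v=int(u),int(v)
    w=i.max(2)[max(v-14,0):v+15,u-14:u+15]; d=(w<150); yy,xx=np.nonzero(d)
    c=(xx.mean()+u-14,yy.mean()+max(v-14,0)); print("dark centroid",c,d.sum(),onz(K,W,*c,.035))
bar("w7");bar("w18")
E
```

```text
[ 0.6053 -0.0149  0.1982] 95.11611080058377
w7 [ 273  157   18  120 1986] ((606.0361938476562, -11.546318054199219), (11.926043510437012, 91.94440460205078), 5.178018569946289)
ear exp px 281.99940331427126 47.955614390922996
dark centroid (np.float64(281.33684210526314), np.float64(46.66842105263158)) 190 [0.5939 0.1182 0.035 ]
w18 [ 273  154   18  123 2020] ((605.7715454101562, -11.818290710449219), (12.126946449279785, 92.76913452148438), 5.057944297790527)
ear exp px 281.17360363872035 44.42317845087599
dark centroid (np.float64(280.34183673469386), np.float64(43.35714285714286)) 196 [0.5937 0.1181 0.035 ]
```

The guard is back within 0.3 mm of its original pose, with the ear hole over the lug. Now the pin.

```bash
python3 - <<'E'
from h import *
inc(.4508,.2842,.17,95.3)
E
```

```text
inc tx 31.16 ty -12.67 tz 2.75 spin -0.18 | d 0.338
```

Emit:
{"api": "carry_out", "payload": {
  "increments": [
    {"tx": 5,"ty": -2,"tz": 0,"spin": 0},
    {"tx": 10,"ty": -4,"tz": 0,"spin": 0},
    {"tx": 15.6,"ty": -6.3,"tz": 0,"spin": 0},
    {"tx": 20.8,"ty": -8.4,"tz": 1,"spin": 0},
    {"tx": 26,"ty": -10.5,"tz": 2,"spin": 0},
    {"tx": 31.2,"ty": -12.7,"tz": 2.8,"spin": -0.2},
    {"tx": 31.2,"ty": -12.7,"tz": 2.8,"spin": -0.2},
    {"tx": 31.2,"ty": -12.7,"tz": 2.8,"spin": -0.2},
    {"tx": 31.2,"ty": -12.7,"tz": 2.8,"spin": -0.2},
    {"tx": 31.2,"ty": -12.7,"tz": 2.8,"spin": -0.2}
  ]
}}

```text
clock: 47.32
ee_pos: [0.452, 0.2835, 0.1702]
ee_rot: [0.0, 0.674, 0.738, -0.0]
ft_force: [0.3, 0.3, 0.0]
width: 0.0855
grip_force: 0.0
```

```bash
python3 - <<'E'
from h import *
np.set_printoptions(precision=4,suppress=True)
im,K,W=grab("wrist","w19"); g=cv2.cvtColor(im,cv2.COLOR_BGR2GRAY)
m=(g<60).astype(np.uint8); n,l,s,ce=cv2.connectedComponentsWithStats(m)
for i in range(1,n):
    if 100<s[i,4]<3000 and abs(ce[i][0]-280)<25 and ce[i][1]<260: print(ce[i],s[i],onz(K,W,*ce[i],.078))
inc(.4508,.2842,.049,95.3)
E
```

```text
[278.2249 207.2646] [270 194  17  27 378] [0.4502 0.2879 0.078 ]
inc tx 0.06 ty -0.11 tz 12.13 spin -0.10 | d 0.121
```

Same pin position as before. Descend and grip.

Emit:
{"api": "carry_out", "payload": {
  "increments": [
    {"tx": 0.1,"ty": -0.1,"tz": 4,"spin": 0},
    {"tx": 0.1,"ty": -0.1,"tz": 8,"spin": 0},
    {"tx": 0.1,"ty": -0.1,"tz": 12.1,"spin": 0},
    {"tx": 0.1,"ty": -0.1,"tz": 12.1,"spin": 0},
    {"tx": 0.1,"ty": -0.1,"tz": 12.1,"spin": 0},
    {"tx": 0.1,"ty": -0.1,"tz": 12.1,"spin": 0}
  ]
}}

```text
clock: 48.12
ee_pos: [0.4513, 0.2864, 0.0512]
ee_rot: [0.001, 0.674, 0.739, 0.002]
ft_force: [-0.2, 0.2, 0.3]
width: 0.085
grip_force: 0.0
```

Emit:
{"api": "carry_out", "payload": {
  "increments": [
    {"tx": 0,"ty": 0,"tz": 0,"spin": 0},
    {"tx": 0,"ty": 0,"tz": 0,"spin": 0},
    {"tx": 0,"ty": 0,"tz": 0,"spin": 0},
    {"tx": 0,"ty": 0,"tz": 0,"spin": 0},
    {"tx": 0,"ty": 0,"tz": 0,"spin": 0},
    {"tx": 0,"ty": 0,"tz": 0,"spin": 0},
    {"tx": 0,"ty": 0,"tz": 0,"spin": 0},
    {"tx": 0,"ty": 0,"tz": 0,"spin": 0}
  ],
  "fingers": 255,
  "squeeze": 40
}}

```text
clock: 49.12
ee_pos: [0.4502, 0.2857, 0.0495]
ee_rot: [0.0, 0.673, 0.739, 0.0]
ft_force: [-0.5, -0.7, 4.1]
width: 0.0147
grip_force: 39.0
```

Emit:
{"api": "carry_out", "payload": {
  "increments": [
    {"tx": 0,"ty": 0,"tz": -4,"spin": 0},
    {"tx": 0,"ty": 0,"tz": -9,"spin": 0},
    {"tx": 0,"ty": 0,"tz": -12,"spin": 0},
    {"tx": 0,"ty": 0,"tz": -12,"spin": 0},
    {"tx": 0,"ty": 0,"tz": -12,"spin": 0}
  ]
}}

```text
clock: 49.75
ee_pos: [0.4497, 0.285, 0.1683]
ee_rot: [-0.0, 0.674, 0.739, -0.001]
ft_force: [0.3, -0.5, -0.4]
width: 0.015
grip_force: 40.4
```

```bash
python3 - <<'E'
from h import *
np.set_printoptions(precision=4,suppress=True)
p,M,f=tool(); print(p,f,get_obs()["width"])
im,K,W=grab("wrist","w20"); np.savez("w20",im=im,K=K,W=W); zf=p[2]-.042
# compare with w4 : same features
i4=np.load("w4.npz")["im"]
for n,i in(("w4",i4),("w20",im)):
    h=cv2.cvtColor(i,cv2.COLOR_BGR2HSV)
    print(n,"col sat",h[228:250,280,1].tolist(),"V",i.max(2)[240:330:2,280].tolist())
    for v in(242,300): print(v,(np.where(h[v,262:300,1]<60)[0][[0,-1]]+262).tolist())
inc(.594,.1163,.165,95.3)
E
```

```text
[0.4497 0.285  0.1683] 95.31333513810652 0.014979905316227327
w4 col sat [163, 154, 156, 170, 162, 163, 154, 103, 33, 8, 6, 8, 8, 8, 11, 8, 10, 8, 6, 9, 11, 11] V [158, 157, 151, 166, 189, 190, 193, 175, 39, 32, 37, 33, 37, 26, 28, 31, 31, 38, 40, 38, 34, 37, 35, 32, 23, 43, 45, 49, 42, 43, 50, 48, 52, 47, 46, 47, 35, 44, 50, 38, 67, 174, 181, 180, 175]
242 [272, 287]
300 [262, 299]
w20 col sat [98, 106, 128, 154, 157, 158, 163, 144, 85, 16, 3, 6, 9, 10, 9, 12, 15, 10, 10, 8, 8, 12] V [162, 163, 158, 155, 182, 194, 195, 190, 86, 29, 35, 32, 40, 43, 31, 33, 32, 38, 40, 32, 35, 36, 33, 33, 44, 37, 47, 46, 47, 47, 49, 45, 44, 47, 41, 43, 46, 38, 46, 38, 66, 178, 181, 183, 183]
242 [273, 287]
300 [262, 299]
inc tx -18.14 ty 12.83 tz 0.28 spin 0.02 | d 0.222
```

Emit:
{"api": "carry_out", "payload": {
  "increments": [
    {"tx": -4.5,"ty": 3.2,"tz": 0,"spin": 0},
    {"tx": -9,"ty": 6.4,"tz": 0,"spin": 0},
    {"tx": -13.5,"ty": 9.6,"tz": 0,"spin": 0},
    {"tx": -18.1,"ty": 12.8,"tz": 0,"spin": 0},
    {"tx": -18.1,"ty": 12.8,"tz": 2,"spin": 0},
    {"tx": -18.1,"ty": 12.8,"tz": 4,"spin": 0},
    {"tx": -18.1,"ty": 12.8,"tz": 6,"spin": 0},
    {"tx": -18.1,"ty": 12.8,"tz": 6,"spin": 0},
    {"tx": -18.1,"ty": 12.8,"tz": 6,"spin": 0},
    {"tx": -18.1,"ty": 12.8,"tz": 6,"spin": 0}
  ]
}}

```text
clock: 51.05
ee_pos: [0.5949, 0.1179, 0.1103]
ee_rot: [0.001, 0.673, 0.739, 0.001]
ft_force: [-1.0, 0.1, -0.5]
width: 0.0146
grip_force: 40.4
```

```bash
python3 - <<'E'
from h import *
np.set_printoptions(precision=4,suppress=True)
p,M,f=tool(); print(p,f); im,K,W=grab("wrist","w21")
print("ear exp",proj(K,W,(.5943,.1160,.04)))
print("V col",im.max(2)[205:245,280].tolist())
for v in(214,218,222,226,230): print(v,im.max(2)[v,258:304:2].tolist())
inc(.594,.1167,.049,95.3)
E
```

```text
[0.5949 0.1179 0.1103] 95.35559060277932
ear exp [278.8642 224.6249]
V col [208, 210, 208, 207, 211, 208, 209, 207, 210, 191, 182, 188, 174, 160, 157, 163, 161, 161, 161, 159, 157, 156, 162, 167, 182, 194, 192, 182, 175, 178, 193, 194, 166, 155, 159, 159, 159, 159, 160, 155]
214 [205, 206, 206, 207, 208, 204, 208, 211, 199, 198, 194, 191, 197, 211, 209, 207, 212, 213, 214, 207, 209, 215, 212]
218 [207, 204, 209, 208, 209, 205, 170, 129, 142, 151, 158, 160, 157, 152, 154, 191, 212, 214, 215, 209, 212, 212, 213]
222 [207, 207, 209, 208, 207, 168, 138, 131, 144, 151, 159, 161, 158, 154, 144, 176, 197, 213, 213, 209, 212, 213, 212]
226 [207, 209, 207, 208, 202, 151, 178, 168, 146, 152, 158, 156, 158, 162, 181, 178, 191, 214, 214, 209, 212, 213, 214]
230 [207, 206, 208, 207, 208, 194, 151, 163, 182, 187, 192, 194, 198, 186, 169, 183, 212, 212, 215, 208, 212, 215, 212]
inc tx -0.09 ty -0.11 tz 6.13 spin 0.04 | d 0.061
```

The ear hole is where expected, about (279,224). Lowering the pin.

Emit:
{"api": "carry_out", "payload": {
  "increments": [
    {"tx": -0.1,"ty": -0.1,"tz": 1,"spin": 0},
    {"tx": -0.1,"ty": -0.1,"tz": 2,"spin": 0},
    {"tx": -0.1,"ty": -0.1,"tz": 2.6,"spin": 0},
    {"tx": -0.1,"ty": -0.1,"tz": 3.2,"spin": 0},
    {"tx": -0.1,"ty": -0.1,"tz": 3.7,"spin": 0},
    {"tx": -0.1,"ty": -0.1,"tz": 4.2,"spin": 0},
    {"tx": -0.1,"ty": -0.1,"tz": 4.7,"spin": 0},
    {"tx": -0.1,"ty": -0.1,"tz": 5.2,"spin": 0},
    {"tx": -0.1,"ty": -0.1,"tz": 5.7,"spin": 0},
    {"tx": -0.1,"ty": -0.1,"tz": 6,"spin": 0},
    {"tx": -0.1,"ty": -0.1,"tz": 6.05,"spin": 0},
    {"tx": -0.1,"ty": -0.1,"tz": 6.05,"spin": 0}
  ]
}}

```text
clock: 52.6
ee_pos: [0.5934, 0.1163, 0.0495]
ee_rot: [0.0, 0.673, 0.739, -0.0]
ft_force: [-1.6, -0.9, 4.5]
width: 0.0146
grip_force: 41.1
```

Home at the expected height. Releasing, and then on to the switch.

Emit:
{"api": "carry_out", "payload": {
  "increments": [
    {"tx": 0,"ty": 0,"tz": 0,"spin": 0},
    {"tx": 0,"ty": 0,"tz": 0,"spin": 0},
    {"tx": 0,"ty": 0,"tz": 0,"spin": 0},
    {"tx": 0,"ty": 0,"tz": 0,"spin": 0},
    {"tx": 0,"ty": 0,"tz": 0,"spin": 0},
    {"tx": 0,"ty": 0,"tz": -4,"spin": 0},
    {"tx": 0,"ty": 0,"tz": -8,"spin": 0},
    {"tx": -1,"ty": 0,"tz": -11,"spin": 0},
    {"tx": -1,"ty": 0,"tz": -11,"spin": 0},
    {"tx": -1,"ty": 0,"tz": -11,"spin": 0}
  ],
  "fingers": 0
}}

```text
clock: 53.85
ee_pos: [0.5939, 0.1061, 0.1581]
ee_rot: [-0.0, 0.674, 0.739, -0.001]
ft_force: [-0.5, 0.5, -0.1]
width: 0.0855
grip_force: 0.0
```

```bash
python3 - <<'E'
from h import *
np.set_printoptions(precision=4,suppress=True)
im,K,W=grab("wrist","w22"); print(tool()[0])
for n,i,k,w in(("w3",*[np.load("w3.npz")[k] for k in("im","K","W")]),("w22",im,K,W)):
    g=cv2.cvtColor(i,cv2.COLOR_BGR2GRAY); m=(g<60).astype(np.uint8); N,l,s,ce=cv2.connectedComponentsWithStats(m)
    for j in range(1,N):
        if 100<s[j,4]<3000 and abs(ce[j][0]-280)<25 and ce[j][1]<260: print(n,ce[j],s[j],onz(k,w,*ce[j],.062))
# switch from first top & side views: base (grey-green) and ball, triangulate ball
T=np.load("top0.npz");S=np.load("side0.npz")
def blob(i,roi,f):
    x0,y0,x1,y1=roi; m=f(i[y0:y1,x0:x1]).astype(np.uint8); n,l,s,c=cv2.connectedComponentsWithStats(m); j=1+np.argmax(s[1:,4]); return c[j]+[x0,y0],s[j]
dark=lambda c:c.max(2)<50
a,sa=blob(T["im"],(108,190,132,215),dark); b,sb=blob(S["im"],(150,333,172,352),dark)
(c1,d1),(c2,d2)=ray(T["K"],T["W"],*a),ray(S["K"],S["W"],*b)
A=np.c_[d1,-d2]; r=np.linalg.lstsq(A,c2-c1,rcond=None)[0]; P1,P2=c1+d1*r[0],c2+d2*r[1]; print("ball",a,sa,b,sb,P1,P2)
h=cv2.cvtColor(T["im"],cv2.COLOR_BGR2HSV); m=((h[180:215,108:140,1]<70)&(T["im"][180:215,108:140].max(2)>55)).astype(np.uint8)
n,l,s,c=cv2.connectedComponentsWithStats(m); j=1+np.argmax(s[1:,4]); q=np.argwhere(l==j)[:,::-1].astype(np.float32)+[108,180]
w=np.array([onz(T["K"],T["W"],*t,.025)[:2] for t in q],np.float32); print("base",cv2.minAreaRect(w*1000),s[j])
inc(.46,.30,.26,95.3)
E
```

```text
[0.5936 0.1063 0.1576]
w3 [284.056  197.7324] [275 184  19  28 411] [0.5943 0.1147 0.062 ]
w22 [280.4147 202.5166] [272 189  18  28 422] [0.5934 0.1134 0.062 ]
ball [119.5088 205.2105] [ 8 11  8  9 57] [161.0485 342.8447] [  6   4  11  13 103] [0.482  0.3665 0.0938] [0.4818 0.3663 0.0937]
base ((513.6880493164062, 373.95404052734375), (72.5224380493164, 53.52406311035156), 16.891626358032227) [  7   5  23  26 356]
inc tx 20.53 ty -11.52 tz -10.21 spin 0.04 | d 0.257
```

The pin stands home, at the same blob size and place as at the start. The ball triangulates to (0.482, 0.366, 0.094), matching the given 92 mm. The block's x axis is at about 17°, so I push in that direction.

```bash
python3 - <<'E'
from h import *
inc(.437,.353,.16,106.9)
E
```

```text
inc tx 26.02 ty -13.30 tz -0.21 spin -11.56 | d 0.292
```

Emit:
{"api": "carry_out", "payload": {
  "increments": [
    {"tx": 5,"ty": -2.6,"tz": -0.2,"spin": -3},
    {"tx": 10,"ty": -5.2,"tz": -0.2,"spin": -6},
    {"tx": 15,"ty": -7.8,"tz": -0.2,"spin": -9},
    {"tx": 20,"ty": -10.4,"tz": -0.2,"spin": -11.6},
    {"tx": 26,"ty": -13.3,"tz": -0.2,"spin": -11.6},
    {"tx": 26,"ty": -13.3,"tz": -0.2,"spin": -11.6},
    {"tx": 26,"ty": -13.3,"tz": -0.2,"spin": -11.6},
    {"tx": 26,"ty": -13.3,"tz": -0.2,"spin": -11.6},
    {"tx": 26,"ty": -13.3,"tz": -0.2,"spin": -11.6}
  ],
  "fingers": 255
}}

```text
clock: 55.02
ee_pos: [0.4389, 0.3514, 0.1605]
ee_rot: [0.0, 0.596, 0.803, -0.0]
ft_force: [-0.3, -0.9, 0.2]
width: 0.0001
grip_force: 0.0
```

```bash
python3 - <<'E'
from h import *
np.set_printoptions(precision=4,suppress=True)
im,K,W=grab("wrist","w23"); p,M,f=tool(); print(p,f,get_obs()["width"]); u,v=proj(K,W,(.482,.3665,.093)); print(u,v)
g=im.max(2); N,l,s,ce=cv2.connectedComponentsWithStats((g<60).astype(np.uint8))
for j in range(1,N):
    if 200<s[j,4]<4000 and ce[j][1]<300: print(ce[j],s[j],onz(K,W,*ce[j],.093))
inc(.437,.353,.085,106.9)
E
```

```text
[0.4388 0.3516 0.1606] 106.79059930257775 0.00014786747048859455
344.01907559079655 220.99326149134194
[342.2256 223.1698] [325 207  35  33 860] [0.4813 0.3646 0.093 ]
inc tx 0.19 ty -0.13 tz 7.56 spin -0.11 | d 0.076
```

Emit:
{"api": "carry_out", "payload": {
  "increments": [
    {"tx": 0.1,"ty": -0.2,"tz": 4,"spin": 0},
    {"tx": 0.1,"ty": -0.2,"tz": 7.5,"spin": 0},
    {"tx": 0.1,"ty": -0.2,"tz": 7.5,"spin": 0},
    {"tx": 0.1,"ty": 1,"tz": 7.5,"spin": 0},
    {"tx": 0.1,"ty": 2,"tz": 7.5,"spin": 0},
    {"tx": 0.1,"ty": 3,"tz": 7.5,"spin": 0},
    {"tx": 0.1,"ty": 4,"tz": 7.5,"spin": 0},
    {"tx": 0.1,"ty": 5,"tz": 7.5,"spin": 0},
    {"tx": 0.1,"ty": 6,"tz": 7.5,"spin": 0},
    {"tx": 0.1,"ty": 7,"tz": 7.5,"spin": 0},
    {"tx": 0.1,"ty": 8,"tz": 7.5,"spin": 0},
    {"tx": 0.1,"ty": 8,"tz": 7.5,"spin": 0}
  ]
}}

```text
clock: 56.58
ee_pos: [0.5151, 0.3772, 0.0856]
ee_rot: [0.0, 0.596, 0.803, 0.0]
ft_force: [-0.6, -0.0, -0.2]
width: -0.0
grip_force: 0.0
```

```bash
python3 - <<'E'
from h import *
np.set_printoptions(precision=4,suppress=True)
p,M,f=tool(); print(p,get_obs()["ft_force"])
im,K,W=grab("wrist","w24"); g=im.max(2); N,l,s,ce=cv2.connectedComponentsWithStats((g<60).astype(np.uint8))
for j in range(1,N):
    if 200<s[j,4] and 200<ce[j][0]<420 and ce[j][1]<330: print(ce[j],s[j],(M.T@(onz(K,W,*ce[j],.097)-p))*1000)
E
```

```text
[0.5151 0.3772 0.0856] [-0.5705 -0.0115 -0.1762]
```

Emit:
{"api": "carry_out", "payload": {
  "increments": [
    {"tx": 0,"ty": 0.4,"tz": 0,"spin": 0},
    {"tx": 0,"ty": 0.8,"tz": 0,"spin": 0},
    {"tx": 0,"ty": 1.2,"tz": 0,"spin": 0},
    {"tx": 0,"ty": 1.5,"tz": 0,"spin": 0},
    {"tx": 0,"ty": 1.5,"tz": 0,"spin": 0}
  ]
}}

```text
clock: 57.25
ee_pos: [0.527, 0.381, 0.0856]
ee_rot: [-0.001, 0.595, 0.804, -0.002]
ft_force: [-4.6, -2.5, 3.0]
width: 0.0001
grip_force: 3.0
```

```bash
python3 - <<'E'
from h import *
np.set_printoptions(precision=4,suppress=True)
p,M,f=tool(); print(p,get_obs()["ft_force"])
S,K,W=grab("side","side5"); T,KT,WT=grab("top","top5")
d=(.957,.29)
for q in(.0386,.0274,.02):
    P=(.519+d[0]*q,.3767+d[1]*q,.022+(.08**2-q*q)**.5); print(q,"side",proj(K,W,P),"top",proj(KT,WT,P))
for n,i,(x0,y0,x1,y1) in(("side",S,(110,300,200,380)),("top",T,(95,170,150,225))):
    N,l,s,ce=cv2.connectedComponentsWithStats((i[y0:y1,x0:x1].max(2)<55).astype(np.uint8))
    for j in range(1,N):
        if s[j,4]>15: print(n,ce[j]+[x0,y0],s[j])
E
```

```text
[0.527  0.381  0.0856] [-4.6073 -2.4682  3.0358]
0.0386 side [123.8147 335.7822] top [113.0295 180.1998]
0.0274 side [128.6336 335.2129] top [113.3594 183.5447]
0.02 side [131.9644 335.1701] top [113.724  185.8295]
side [129.6541 318.0063] [   0    0   48   43 1278]
top [112.7306 182.6917] [  0   0  43  26 360]
top [143.2647 203.1471] [ 38  29  17  12 102]
```

Contact force has risen to about 5 N, so this is the stop. One more nudge, then back away and check.

Emit:
{"api": "carry_out", "payload": {
  "increments": [
    {"tx": 0,"ty": 0.2,"tz": 0,"spin": 0},
    {"tx": 0,"ty": 0.2,"tz": 0,"spin": 0}
  ]
}}

```text
clock: 57.6
ee_pos: [0.5273, 0.3811, 0.0855]
ee_rot: [-0.001, 0.595, 0.804, -0.003]
ft_force: [-8.5, -3.9, 5.5]
width: 0.0001
grip_force: 5.5
```

Emit:
{"api": "carry_out", "payload": {
  "increments": [
    {"tx": 0,"ty": -2,"tz": 0,"spin": 0},
    {"tx": 0,"ty": -4,"tz": 0,"spin": 0},
    {"tx": 0,"ty": -6,"tz": -4,"spin": 0},
    {"tx": -3,"ty": -8,"tz": -9,"spin": 0},
    {"tx": -8,"ty": -8,"tz": -14,"spin": 0},
    {"tx": -12,"ty": -8,"tz": -14,"spin": 0},
    {"tx": -12,"ty": -8,"tz": -14,"spin": 0},
    {"tx": -12,"ty": -8,"tz": -14,"spin": 0}
  ]
}}

```text
clock: 58.6
ee_pos: [0.4889, 0.2443, 0.2261]
ee_rot: [0.0, 0.595, 0.803, 0.0]
ft_force: [0.1, 0.4, -0.6]
width: -0.0002
grip_force: 0.0
```

```bash
python3 - <<'E'
from h import *
np.set_printoptions(precision=4,suppress=True)
print(tool()[0],get_obs()["clock"])
S,K,W=grab("side","side6"); T,KT,WT=grab("top","top6")
r={}
for n,i,(x0,y0,x1,y1) in(("side",S,(100,310,200,365)),("top",T,(95,170,150,225))):
    N,l,s,ce=cv2.connectedComponentsWithStats((i[y0:y1,x0:x1].max(2)<50).astype(np.uint8))
    for j in range(1,N):
        if s[j,4]>15: print(n,ce[j]+[x0,y0],s[j]); r.setdefault(n,ce[j]+[x0,y0])
(c1,d1),(c2,d2)=ray(KT,WT,*r["top"]),ray(K,W,*r["side"])
q=np.linalg.lstsq(np.c_[d1,-d2],c2-c1,rcond=None)[0]; P=c1+d1*q[0]; print("ball",P,c2+d2*q[1],"moved",(P-[.482,.3664,.0938])[:2]@[.957,.29])
# pin, guard handle in top vs first
T0=np.load("top0.npz")["im"]
for n,i in(("0",T0),("6",T)):
    N,l,s,ce=cv2.connectedComponentsWithStats((i[140:200,195:300].max(2)<55).astype(np.uint8))
    print(n,[(np.round(ce[j]+[195,140],1).tolist(),int(s[j,4])) for j in range(1,N) if s[j,4]>12])
im,K,W=grab("wrist","w25")
E
```

```text
[0.4889 0.2443 0.2261] 58.6
side [125.5446 336.7768] [ 20  21  12  12 112]
top [135.3004 190.6152] [ 19   0  36  50 699]
ball [0.5322 0.3405 0.039 ] [0.5764 0.373  0.0564] moved 0.040577580438442694
0 [([250.1, 160.3], 150), ([207.8, 168.5], 23)]
6 [([249.9, 160.4], 146), ([208.2, 168.7], 24)]
```

Emit:
{"api": "carry_out", "payload": {
  "increments": [
    {"tx": -6,"ty": -3,"tz": 0,"spin": 0},
    {"tx": -12,"ty": -3,"tz": 0,"spin": 0},
    {"tx": -18,"ty": -3,"tz": 0,"spin": 0},
    {"tx": -24,"ty": -3,"tz": 0,"spin": 0},
    {"tx": -30,"ty": -3,"tz": 0,"spin": 0},
    {"tx": -36,"ty": -3,"tz": 0,"spin": 0},
    {"tx": -36,"ty": -3,"tz": 0,"spin": 0},
    {"tx": -36,"ty": -3,"tz": 0,"spin": 0}
  ]
}}

```text
clock: 59.75
ee_pos: [0.5649, -0.1074, 0.2254]
ee_rot: [-0.001, 0.595, 0.804, 0.0]
ft_force: [-0.7, 0.5, 0.1]
width: -0.0001
grip_force: 0.0
```

```bash
python3 - <<'E'
from h import *
np.set_printoptions(precision=4,suppress=True)
S,K,W=grab("side","side7"); T,KT,WT=grab("top","top7")
r={}
for n,i,(x0,y0,x1,y1) in(("side",S,(100,310,200,365)),("top",T,(95,165,150,225))):
    N,l,s,ce=cv2.connectedComponentsWithStats((i[y0:y1,x0:x1].max(2)<50).astype(np.uint8))
    j=1+np.argmax(s[1:,4]); print(n,ce[j]+[x0,y0],s[j]); r[n]=ce[j]+[x0,y0]
(c1,d1),(c2,d2)=ray(KT,WT,*r["top"]),ray(K,W,*r["side"])
q=np.linalg.lstsq(np.c_[d1,-d2],c2-c1,rcond=None)[0]; P=c1+d1*q[0]; m=(P-[.482,.3664,.0938])[:2]@[.957,.29]
print("ball",P,c2+d2*q[1],"moved",m,"(full 0.0767, 0.85 rad ->",.08*(np.sin(.5)+np.sin(.35)),")")
# interlock region compare start vs now
a=np.load("side0.npz")["im"]; d=cv2.absdiff(a,S).max(2); print("guard area diff",d[175:275,180:275].mean(), (d[175:275,180:275]>60).sum())
print("interlock area diff", d[180:205,240:275].mean())
E
```

```text
side [125.5676 336.7838] [ 20  21  12  12 111]
top [112.7593 181.5926] [14 13  9  8 54]
ball [0.5518 0.3884 0.0925] [0.5512 0.388  0.0923] moved 0.07313415686944097 (full 0.0767, 0.85 rad -> 0.06578586768477235 )
guard area diff 7.960842105263158 184
interlock area diff 5.0525714285714285
```

The ball has moved 73 mm and is back at 92 mm height, so the switch is fully over. Guard and pin match their starting pixels.

```bash
python3 -c "
from cell import hand_in
print(hand_in())"
```

```text
the job is handed in; nothing more can be done
None
```

I handed the job in at about 60 s: three relays (all that were present) are loaded, the guard and lock pin are back in place by image checks, and the switch is thrown fully over; I didn't measure the interlock angle itself, and `hand_in()` gave no verdict.

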